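# Sleeve an air manifold in the bench vise

## Robot

A 6-joint arm with a two-finger parallel gripper is mounted at the origin on the work surface. World frame = base frame: x ahead of the robot, y to its left, z up, the work surface at z = 0. Lengths are in mm, angles in rad, forces in N, time in s.
With the tool pointing down it reaches from about 400 to 925 mm from the base axis. Payload 12.5 kg.
Tool frame: the origin (TCP) lies at the very end of the fingers, on their centre line; the grasp point (between the pads) lies 19 mm behind it (env.grip_point_offset is the distance from the TCP to the grasp point, in mm); z points along the fingers, y is the direction in which the jaws open and shut (so a half turn about z gives the same grasp; the last joint's range is limited). The gripper opens to 95 mm and grips with 3 to 60 N. Pads are 20 mm wide; open, the fingers measure 119 mm over their backs; the gripper's body (75 mm by 180 mm) begins 59 mm behind the grasp point.
Start: joints at [-1.302, 0.491, 1.559, -0, 1.092, -0.106], TCP at [228.828, -581.622, 214.661] pointing down, gripper open.
Joint ranges: [-3.1, 3.1], [-0.84, 2.19], [0.05, 2.79], [-1.13, 4.28], [0.06, 2.93], [-2.69, 2.69]. Speed limits (rad/s): [2.22, 2.22, 2.79, 3.14, 3.14, 3.14].

## Interface

Orientations are given as [roll, pitch, yaw] about the fixed x, y, z axes, in that order (R = Rz(yaw) Ry(pitch) Rx(roll)).
In Python, from cell import env gives the robot as it stands.
- The arm moves only by the tool drive_tool, never from a script. Its argument "commands" is a list of rows, each an object of numbers: "dx", "dy", "dz": the shift along the world's x, y, z in mm; "yaw": the turn about the world's z in degrees. In form: [{"dx": .., "dy": .., "dz": .., "yaw": ..}, ...]. A call has 1 to 5 rows; each row shifts and turns the commanded pose from where the row before left it; what a row does not reach is not made up. A row lasts 1/12 s, in which the tool goes at most 41.7 mm and 7.16 degrees, less where a joint would pass 70% of its speed; a pose out of reach is approached as far as the arm can. A call with a gripper value outside its range is refused whole. "grip" is the opening, from 0 (shut) to 1 (fully open), set as the call begins (left out, the last holds). The fingers move at their own pace and stop on an object; the grip force is fixed at half the most. Time passes only in rows, so rows that do not move let the fingers close. It gives the time, the measured TCP pose, the force and the opening at its end, in the units of the state.
- env.state(): the state, without advancing time (a new reading comes with each control period).
- env.read_camera(name): name is "side" or "top"; returns the picture (480x640x3 uint8, red, green, blue); there is no depth.
- env.calibration(name): a dict with "intrinsics" (3x3 intrinsics, pixels), "rvec" (rotation vector, rad) and "tvec" (3), from world to camera coordinates, as OpenCV has them. Camera axes: x right, y down, z forward; pixel columns grow to the right and rows downward; lengths in mm; the calibration is good to about 2 mm. A picture is of the moment at which its call begins. calibration takes no time and is no camera call.
- env.job_done(): hands the job in, once; it reports no verdict.
Trained networks look in the newest picture that a camera, given by its name, has taken for a name from the list of things; names that differ only in an ending like _2 or _b are one class to them, and where a whole thing is asked for, a point or a joint stands for the part that bears it (a point fixed in the world has none). Each returns a list of dicts, best first, with "conf" (0 to 1); they miss things now and then, are a little off and sometimes report something else, mostly with a low value. They report only what shows in the picture. A call takes as long as a camera call.
- env.trace(query, camera): "pixels" (480x640 bool, what is visible of it) and "pixel" ([column, row] in pixels, amid what is visible of it).
- env.place_of(query, camera): "pixel" ([column, row] in pixels: a listed point, or the origin of a listed thing).
The state is a dict: "t": time; "joints": joint angles; "qvel": joint speeds; "tau": joint torques, N m; "eef_pos": TCP position; "tcp_rot": TCP orientation; "ft_force": force on the tool from outside, world axes, zero at the start; "moment": the same for the moment, N m; "opening": opening from 0.0 (shut) to 1.0 (fully open).
Only numpy, scipy, OpenCV 4.12 (cv2) and the standard library are available. Lean on these libraries where they do the work, as an engineer would, in place of code of your own. Each camera call takes 0.05 s, during which the arm holds its last target.

## Task

Set the manifold upright on the bed of the bench vise, centred between the jaws, and wind the crank clockwise until the jaw holds it tight. With it clamped, push every sleeve standing ready on the bench fully home, each on a spigot of its own (any spigot; if there are fewer sleeves than spigots the rest stay bare). Then wind the jaw back at least one full turn, lift the manifold out with its sleeves on and set it down upright and flat in the cardboard tray, leaving the screwdriver, steel enclosure and jar where they are.

Things in the scene. Friction and masses are not known exactly. Their poses are not given: they have to be found in the camera images.
- manifold: Air manifold: aluminium bar 40 (x) x 150 (y, long axis) x 48 (z) mm, about 0.6 kg, with four upright brass spigots on its top at y = -54, -18, 18, 54 mm. Origin: centre of its underside. Spigots 16 mm in diameter, 20 mm tall, the top 6 mm tapering to 10 mm. Starts upright and loose on the bench. Same either way round.
- spigot0 (a point): Point on the axis of the manifold's spigot at y = -54 mm, 14 mm above the manifold's top face (62 mm above its underside): here lies the centre of a sleeve that is fully home.
- spigot1 (a point): Point on the axis of the manifold's spigot at y = -18 mm, 14 mm above the manifold's top face (62 mm above its underside): here lies the centre of a sleeve that is fully home.
- spigot2 (a point): Point on the axis of the manifold's spigot at y = 18 mm, 14 mm above the manifold's top face (62 mm above its underside): here lies the centre of a sleeve that is fully home.
- spigot3 (a point): Point on the axis of the manifold's spigot at y = 54 mm, 14 mm above the manifold's top face (62 mm above its underside): here lies the centre of a sleeve that is fully home.
- sleeve0: A rigid black plastic sleeve (tube open at both ends), outside diameter 26 mm, bore 18.4 mm, length 28 mm, 20 g, standing on end on the bench at the start. Origin: its centre, halfway along the bore; z runs along the bore. Two to four of the four sleeves are there; None from the start means absent. All sleeves are alike.
- sleeve1: A rigid black plastic sleeve (tube open at both ends), outside diameter 26 mm, bore 18.4 mm, length 28 mm, 20 g, standing on end on the bench at the start. Origin: its centre, halfway along the bore; z runs along the bore. Two to four of the four sleeves are there; None from the start means absent. All sleeves are alike.
- sleeve2: A rigid black plastic sleeve (tube open at both ends), outside diameter 26 mm, bore 18.4 mm, length 28 mm, 20 g, standing on end on the bench at the start. Origin: its centre, halfway along the bore; z runs along the bore. Two to four of the four sleeves are there; None from the start means absent. All sleeves are alike.
- sleeve3: A rigid black plastic sleeve (tube open at both ends), outside diameter 26 mm, bore 18.4 mm, length 28 mm, 20 g, standing on end on the bench at the start. Origin: its centre, halfway along the bore; z runs along the bore. Two to four of the four sleeves are there; None from the start means absent. All sleeves are alike.
- vise: Machine vise, fixed. Origin: underside centre of its round base (radius 70 mm), on the bench. x runs along the screw from the crank (-x, robot side) to the fixed jaw (+x). Bed 60 mm high; jaws 90 mm wide (y), their tops at 80 mm: the manifold's upper 28 mm stands clear. Fixed jaw: face at x = 30 mm, 36 mm thick. Screw's bearing block: x = -84 to -66 mm, top at 84 mm.
- seat (a point): Point fixed to the vise, on the bed: the manifold's origin lies here when it is clamped centrally against the fixed jaw, its long axis along the vise's y (x = +10, y = 0, z = 60 mm in the vise's frame). Its axes are those of the vise.
- jaw: Sliding jaw of the vise. Origin: centre of its clamping face, at bed level; axes as the vise's. Its x in the vise's frame is -26 mm wide open (gap 56 mm) and -10 mm when it touches the 40 mm wide manifold against the fixed jaw. 30 mm thick behind its face. Closing, it pushes the manifold along the bed.
- crank (a joint): Crank angle about the vise's +x, rad. Positive (clockwise for someone at the crank looking along +x) closes the jaw, 8 mm a turn. 0: wide open, handle up. Starts at 0 to 3.5. The jaw meets the manifold at about 12.5, holds it tight from 13.0 and the screw stops at 13.6. Stays where it is left. Takes about 3.5 N at the handle, up to 6 N when tightening.
- knob (a point): Middle of the crank's handle grip: a black cylinder, 18 mm in diameter, 62 mm long, parallel to the vise's x, spinning freely on its pin, 45 mm from the screw axis. Take it from above, fingers closing along the vise's y, and lead it round with the hand kept upright; the crank arm's face is 44 mm behind this point. Its own orientation means nothing.
- hub (a point): Point on the screw axis, fixed to the vise, in the plane in which the point knob circles (x = -152, z = 72 mm in the vise's frame). The knob lies at hub + 45 mm * (-sin(crank) along the vise's y, +cos(crank) along z).
- tray: The open cardboard tray for finished manifolds, fixed: outside 122 (x) x 200 (y, long side) x 30 (z) mm, walls and floor 4 mm thick. Origin: centre of its underside, so its inner floor is at z = 4 mm. A cardboard flap hangs outside on one long side.
- screwdriver: Bystander: a screwdriver with red handle, 190 mm long, lying on the bench; leave it alone.
- enclosure: Bystander: a closed sheet-steel enclosure, 75 x 110 x 34 mm; origin at the centre of its underside; leave it alone.
- jar: Bystander: a clear jar with black cap, 56 mm in diameter, 60 mm tall, behind the vise; origin at the centre of its underside; leave it alone.

How it is judged (in metres and radians):
On the way, in this order (a step that is already met when the one before it is completed fails the run):
1. the manifold stands upright on the bed of the vise, centred between the jaws (x of manifold in the frame of seat between -0.018 and 0.005 m and y of manifold in the frame of seat between -0.03 and 0.03 m and z of manifold in the frame of seat between -0.005 and 0.005 m and angle between manifold's own z axis and vertical below 0.06 rad), for 0.2 s.
2. the jaw holds the manifold tight, and the hand is off the manifold (all of step 1 and contact force between jaw and manifold above 20 N and contact force between the fingers and manifold below 0.5 N), for 0.3 s.
3. with the manifold still clamped, every sleeve is fully home on a spigot (all of step 1 and contact force between jaw and manifold above 20 N and (distance between sleeve0 and spigot0 below 0.005 m or distance between sleeve0 and spigot1 below 0.005 m or distance between sleeve0 and spigot2 below 0.005 m or distance between sleeve0 and spigot3 below 0.005 m) and (distance between sleeve1 and spigot0 below 0.005 m or distance between sleeve1 and spigot1 below 0.005 m or distance between sleeve1 and spigot2 below 0.005 m or distance between sleeve1 and spigot3 below 0.005 m) and (distance between sleeve2 and spigot0 below 0.005 m or distance between sleeve2 and spigot1 below 0.005 m or distance between sleeve2 and spigot2 below 0.005 m or distance between sleeve2 and spigot3 below 0.005 m) and (distance between sleeve3 and spigot0 below 0.005 m or distance between sleeve3 and spigot1 below 0.005 m or distance between sleeve3 and spigot2 below 0.005 m or distance between sleeve3 and spigot3 below 0.005 m)), for 0.3 s.
4. the jaw is wound back, the sleeved manifold still standing in the vise (z of manifold in the frame of seat between -0.005 and 0.01 m and x of jaw in the frame of vise below -0.013 m and (distance between sleeve0 and spigot0 below 0.005 m or distance between sleeve0 and spigot1 below 0.005 m or distance between sleeve0 and spigot2 below 0.005 m or distance between sleeve0 and spigot3 below 0.005 m) and (distance between sleeve1 and spigot0 below 0.005 m or distance between sleeve1 and spigot1 below 0.005 m or distance between sleeve1 and spigot2 below 0.005 m or distance between sleeve1 and spigot3 below 0.005 m) and (distance between sleeve2 and spigot0 below 0.005 m or distance between sleeve2 and spigot1 below 0.005 m or distance between sleeve2 and spigot2 below 0.005 m or distance between sleeve2 and spigot3 below 0.005 m) and (distance between sleeve3 and spigot0 below 0.005 m or distance between sleeve3 and spigot1 below 0.005 m or distance between sleeve3 and spigot2 below 0.005 m or distance between sleeve3 and spigot3 below 0.005 m)), for 0.2 s.
At the end, for the whole second after the job is handed in: The manifold stands upright (within 3.4 deg) and at rest on the floor of the tray, its centre within 45 mm of the tray's along both sides; every sleeve present is within 5 mm of its fully-home place on a spigot; the vise's jaw is at least 3 mm back from the clamped position (x of manifold in the frame of tray between -0.045 and 0.045 m and y of manifold in the frame of tray between -0.045 and 0.045 m and z of manifold in the frame of tray between -0.002 and 0.01 m and angle between manifold's own z axis and vertical below 0.06 rad and linear speed of manifold below 0.02 m/s and x of jaw in the frame of vise below -0.013 m and (distance between sleeve0 and spigot0 below 0.005 m or distance between sleeve0 and spigot1 below 0.005 m or distance between sleeve0 and spigot2 below 0.005 m or distance between sleeve0 and spigot3 below 0.005 m) and (distance between sleeve1 and spigot0 below 0.005 m or distance between sleeve1 and spigot1 below 0.005 m or distance between sleeve1 and spigot2 below 0.005 m or distance between sleeve1 and spigot3 below 0.005 m) and (distance between sleeve2 and spigot0 below 0.005 m or distance between sleeve2 and spigot1 below 0.005 m or distance between sleeve2 and spigot2 below 0.005 m or distance between sleeve2 and spigot3 below 0.005 m) and (distance between sleeve3 and spigot0 below 0.005 m or distance between sleeve3 and spigot1 below 0.005 m or distance between sleeve3 and spigot2 below 0.005 m or distance between sleeve3 and spigot3 below 0.005 m)); the robot touches nothing.
It fails at once if the screwdriver is pushed more than 25 mm away (distance of screwdriver from where it was at the start of the episode above 0.025 m).
It fails at once if the enclosure is pushed more than 25 mm away (distance of enclosure from where it was at the start of the episode above 0.025 m).
It fails at once if the jar is pushed more than 25 mm away (distance of jar from where it was at the start of the episode above 0.025 m).
Of sleeve0, sleeve1, sleeve2, sleeve3 only 2 to 4 are there at a start; the rules pass over those that are not, and their reading is None.
At some moment in a run one of manifold, sleeve0, sleeve1, sleeve2, sleeve3 may be knocked a few centimetres aside while the robot is not near it.
It also fails if it takes over 210 s, if anything falls off the work surface, if the arm or the gripper's body presses on something with over 40 N, if the wrist force passes 120 N, or if a joint passes its speed limit or range.

## Working session

There is one attempt and no reset: what is moved stays moved. The work goes in short steps, Python scripts to look and compute and a tool call to move; the robot and the scene stay as the last step left them, time stands still between calls to the robot, and variables do not carry over. Pictures are saved under pics/ and viewed, and the job is handed in when it is done.

Besides the shell and the picture viewer there is one more tool, called as name(argument=value, ...) on one line, values as JSON. drive_tool: Moves the arm, as the interface text tells. Its arguments: {"type":"object","properties":{"commands":{"type":"array"},"grip":{"type":"number"}},"required":["commands"]}

```bash
ls; mkdir -p pics; python3 - <<'E'
from cell import env
import cv2
for c in ("top","side"):
    im=env.read_camera(c); cv2.imwrite(f"pics/{c}0.png",im[:,:,::-1])
    k=env.calibration(c); print(c,k)
print(env.state())
E
```

```text
pics
top {'intrinsics': array([[463.75637342,   0.        , 318.96685541],
       [  0.        , 463.75637342, 238.2207063 ],
       [  0.        ,   0.        ,   1.        ]]), 'rvec': array([ 2.20223695, -2.14371893,  0.09146133]), 'tvec': array([ -36.40389903,  606.32835984, 1047.58790041])}
side {'intrinsics': array([[464.00920159,   0.        , 312.9704616 ],
       [  0.        , 464.00920159, 237.09738433],
       [  0.        ,   0.        ,   1.        ]]), 'rvec': array([ 0.85879093, -2.49699192,  1.16189235]), 'tvec': array([468.97912163, 306.08369651, 750.0608238 ])}
{'t': 0.1, 'joints': array([-1.30162542e+00,  4.91503243e-01,  1.55941205e+00,  3.26171351e-05,
        1.09174316e+00, -1.05598152e-01]), 'qvel': array([ 0.00144477, -0.00038383, -0.00189371, -0.00263749, -0.00188155,
        0.0004849 ]), 'tau': array([ 1.96361187e-03, -6.13622475e+01, -2.58606684e+01,  6.93929521e-02,
        4.69911215e-02, -2.39145680e-05]), 'eef_pos': array([ 228.75215272, -581.37847762,  214.10962964]), 'tcp_rot': array([-3.14053584e+00, -1.41105236e-04,  3.74753934e-01]), 'ft_force': array([-1.017544  , -0.21475993, -0.4494824 ]), 'moment': array([-0.04812329, -0.01403498,  0.00625245]), 'opening': 0.999194339595362}
```

View pics/top0.png

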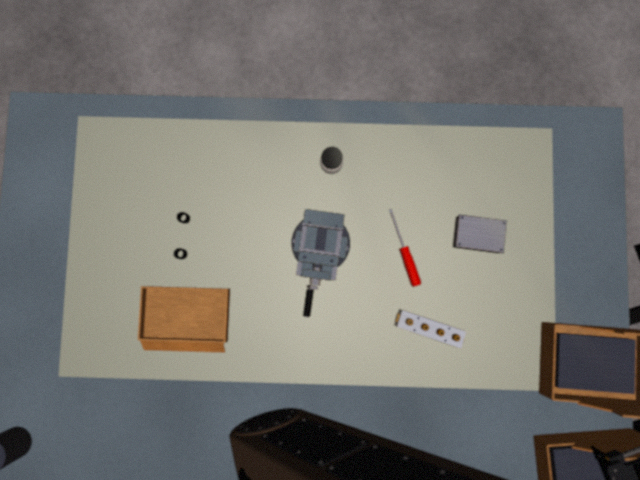

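View pics/side0.png

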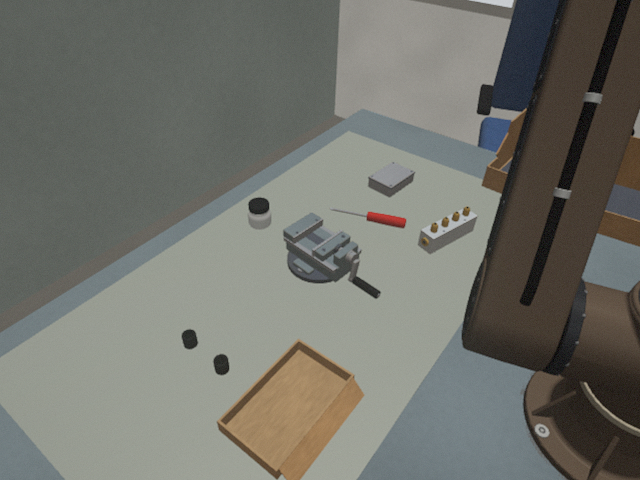

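```bash
cat > h.py <<'E'
from cell import env
import cv2, numpy as np
def cal(c):
    k=env.calibration(c); R=cv2.Rodrigues(k['rvec'])[0]; return k['intrinsics'],R,np.array(k['tvec'])
def onplane(c,px,z):
    K,R,t=cal(c); d=R.T@np.linalg.inv(K)@np.array([px[0],px[1],1.]); o=-R.T@t
    return o+d*(z-o[2])/d[2]
def proj(c,P):
    K,R,t=cal(c); p=K@(R@np.array(P,float)+t); return p[:2]/p[2]
def tri(pa,pb):
    A=[];b=[]
    for c,px in (("top",pa),("side",pb)):
        K,R,t=cal(c); d=R.T@np.linalg.inv(K)@np.array([px[0],px[1],1.]); d/=np.linalg.norm(d); o=-R.T@t
        M=np.eye(3)-np.outer(d,d); A.append(M); b.append(M@o)
    X=np.linalg.lstsq(np.vstack(A),np.hstack(b),rcond=None)[0]
    return X, [np.linalg.norm(a@X-bb) for a,bb in zip(A,b)]
E
python3 - <<'E'
from h import *
np.set_printoptions(precision=1,suppress=True)
for c in ("top","side"):
    env.read_camera(c)
    for q in ("manifold","spigot0","spigot1","spigot2","spigot3","sleeve0","vise","seat","jaw","knob","hub","tray","screwdriver","enclosure","jar"):
        print(c,q,[(np.round(d['pixel'],1).tolist(),round(d['conf'],2)) for d in env.place_of(q,c)][:6])
E
```

```text
top manifold [([424.3, 328.0], 0.88), ([424.4, 327.3], 0.17)]
top spigot0 [([457.4, 337.3], 0.82), ([408.5, 323.0], 0.79), ([425.9, 327.3], 0.66), ([442.2, 332.9], 0.59)]
top spigot1 [([457.4, 337.3], 0.82), ([408.5, 323.0], 0.79), ([425.9, 327.3], 0.66), ([442.2, 332.9], 0.59)]
top spigot2 [([457.4, 337.3], 0.82), ([408.5, 323.0], 0.79), ([425.9, 327.3], 0.66), ([442.2, 332.9], 0.59)]
top spigot3 [([457.4, 337.3], 0.82), ([408.5, 323.0], 0.79), ([425.9, 327.3], 0.66), ([442.2, 332.9], 0.59)]
top sleeve0 [([456.7, 336.8], 0.67), ([179.6, 255.6], 0.56), ([183.5, 217.3], 0.54)]
top vise [([323.2, 240.4], 0.85)]
top seat [([321.7, 236.8], 0.84), ([332.4, 162.7], 0.67), ([443.4, 332.1], 0.5)]
top jaw [([318.2, 252.0], 0.76), ([312.1, 311.2], 0.7), ([476.3, 237.5], 0.16)]
top knob [([304.4, 306.9], 0.47), ([476.7, 232.6], 0.19)]
top hub [([309.8, 310.1], 0.83)]
top tray [([186.3, 315.2], 0.6)]
top screwdriver [([329.4, 163.8], 0.69), ([401.4, 247.3], 0.68), ([478.8, 233.5], 0.6)]
top enclosure [([477.5, 232.8], 0.71)]
top jar [([330.0, 161.4], 0.63), ([426.7, 326.8], 0.29)]
side manifold 
[... 269 characters left out ...]
([375.7, 274.6], 0.43)]
side spigot2 [([435.0, 225.2], 0.64), ([464.3, 211.5], 0.61), ([457.2, 211.8], 0.61), ([388.0, 181.6], 0.58), ([375.7, 274.6], 0.43)]
side spigot3 [([435.0, 225.2], 0.64), ([464.3, 211.5], 0.61), ([457.2, 211.8], 0.61), ([388.0, 181.6], 0.58), ([375.7, 274.6], 0.43)]
side sleeve0 [([215.9, 363.5], 0.84), ([189.6, 337.3], 0.67)]
side vise [([314.0, 258.3], 0.8)]
side seat [([315.0, 237.7], 0.73)]
side jaw [([323.2, 241.8], 0.78)]
side knob [([373.0, 288.8], 0.81)]
side hub [([376.8, 274.9], 0.83)]
side tray [([287.3, 405.4], 0.96)]
side screwdriver [([366.5, 222.3], 0.85)]
side enclosure [([389.7, 182.4], 0.96)]
side jar [([257.0, 219.8], 0.97), ([379.0, 274.5], 0.36)]
```

```bash
python3 - <<'E'
from h import *
np.set_printoptions(precision=1,suppress=True)
for n,p,q in (("hub",(309.8,310.1),(376.8,274.9)),("seat",(321.7,236.8),(315.,237.7)),("vise",(323.2,240.4),(314,258.3)),("jaw",(318.2,252),(323.2,241.8)),("knob",(304.4,306.9),(373,288.8)),("sp_a",(408.5,323),(435,225.2)),("sp_d",(457.4,337.3),(464.3,211.5)),("sl",(179.6,255.6),(215.9,363.5)),("sl2",(183.5,217.3),(189.6,337.3)),("tray",(186.3,315.2),(287.3,405.4)),("jar",(330,161.4),(257,219.8)),("encl",(477.5,232.8),(389.7,182.4)),("man",(424.3,328),(444.1,237.5)),("driver",(401.4,247.3),(366.5,222.3))):
    print(n,*tri(p,q))
for px in ((457.4,337.3),(408.5,323),(425.9,327.3),(442.2,332.9)): print(onplane("top",px,62))
im=env.read_camera("top")
def crop(im,x,y,w,h,s,n): cv2.imwrite(n,cv2.resize(im[y:y+h,x:x+w],None,fx=s,fy=s,interpolation=cv2.INTER_CUBIC)[:,:,::-1])
crop(im,280,190,100,140,4,"pics/vise_top.png")
crop(im,380,290,100,75,6,"pics/man_top.png")
crop(im,120,200,130,160,3.6,"pics/tray_top.png")
im=env.read_camera("side")
crop(im,270,200,130,110,5,"pics/vise_side.png")
E
```

```text
hub [442.   -5.6  66.1] [np.float64(2.4557115784873957), np.float64(2.4557115784872257)]
seat [607.5 -26.4  59.9] [np.float64(0.051798595784435804), np.float64(0.051798595784780486)]
vise [607.1 -28.6  -2.9] [np.float64(2.6979378274667214), np.float64(2.6979378274667045)]
jaw [575.2 -17.7  71. ] [np.float64(3.290939031090651), np.float64(3.2909390310909594)]
knob [443.9   6.   35.4] [np.float64(5.797455259837251), np.float64(5.79745525983769)]
sp_a [ 421.3 -222.4   65.1] [np.float64(0.8132541443861157), np.float64(0.8132541443864365)]
sp_d [ 393.8 -332.7   51. ] [np.float64(1.563654464607357), np.float64(1.5636544646080208)]
sl [562.5 307.2  17.7] [np.float64(5.035684498813719), np.float64(5.03568449881301)]
sl2 [648.5 299.8  15.1] [np.float64(0.7932966673761461), np.float64(0.7932966673758923)]
tray [422.2 286.4   3.1] [np.float64(2.1946136664124443), np.float64(2.194613666412033)]
jar [794.6 -41.    7.7] [np.float64(0.5871573389621391), np.float64(0.587157338963044)]
encl [ 631.1 -396.3    1. ] [np.float64(1.4551571202315376), np.float64(1.4551571202317224)]
man [ 407.  -269.8    4.9] [np.float64(0.7163755453458982), np.float64(0.7163755453459426)]
driver [ 592.4 -218.2   -9.2] [np.float64(1.6683329498983352), np.float64(1.6683329498983268)]
[ 393.6 -330.2   62. ]
[ 421.7 -222.6   62. ]
[ 413.4 -261.    62. ]
[ 402.3 -296.9   62. ]
```

View pics/vise_top.png

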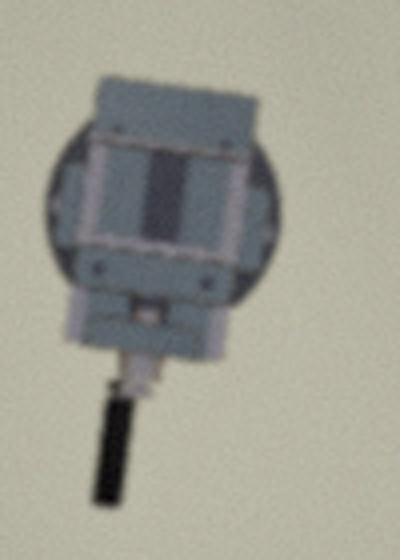

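View pics/man_top.png

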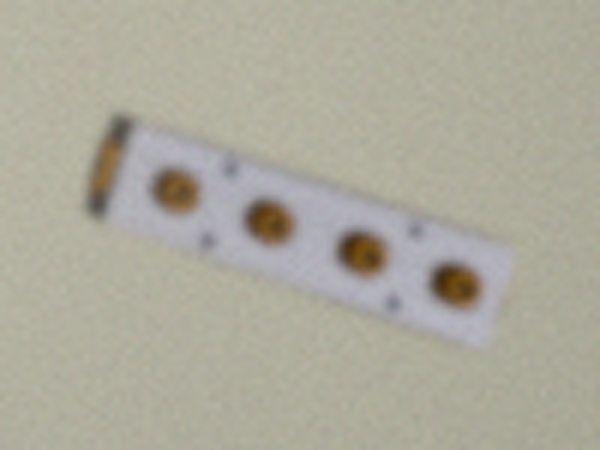

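View pics/tray_top.png

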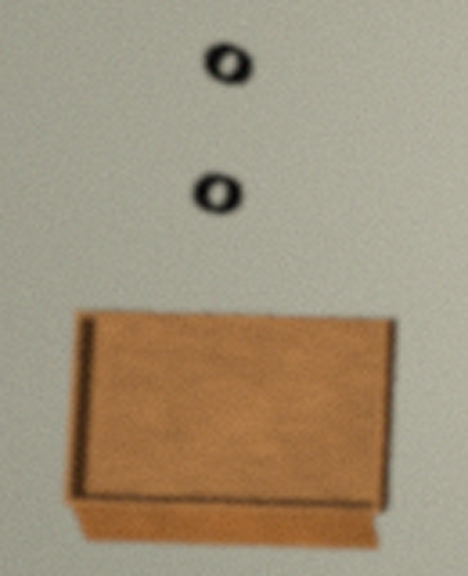

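View pics/vise_side.png

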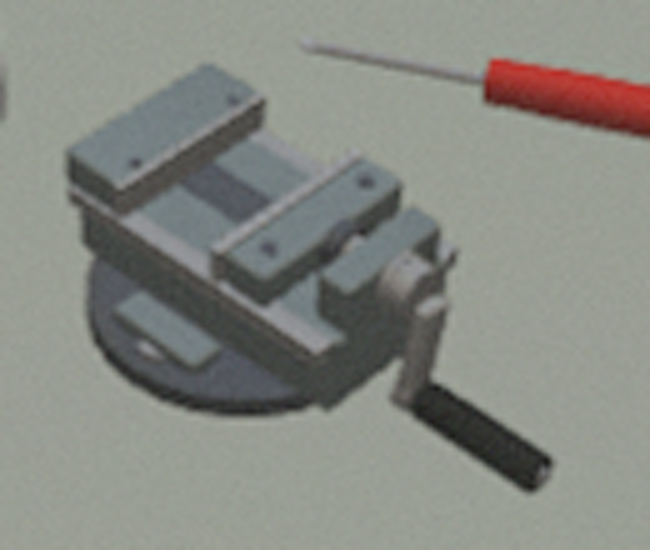

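```bash
cat > fit.py <<'E'
from h import *
from scipy.optimize import least_squares
np.set_printoptions(precision=3,suppress=True)
def T(x,y,a):
    c,s=np.cos(a),np.sin(a)
    return lambda p: np.array([x+c*p[0]-s*p[1],y+s*p[0]+c*p[1],p[2]])
tc=lambda u,v:(280+u/4,190+v/4)
sc=lambda u,v:(270+u/5,200+v/5)
obs=[("top",(66,45,80),tc(100,78)),("top",(66,-45,80),tc(259,98)),("top",(30,45,80),tc(95,133)),("top",(30,-45,80),tc(254,155)),
("side",(66,-45,80),sc(207,63)),("side",(66,45,80),sc(68,153)),("side",(30,45,80),sc(118,190)),("side",(30,-45,80),sc(266,100)),
]
# center via base circle ignored; jaw
def res(p,full=False):
    F=T(*p[:3]); r=[]
    for c,P,u in obs: r.append(proj(c,F(P))-u)
    jx=p[3]
    for c,P,u in (("top",(jx,45,80),tc(80,240)),("top",(jx,-45,80),tc(237,265)),("side",(jx,45,80),sc(215,250)),("side",(jx,-45,80),sc(357,155)),
      ): r.append(proj(c,F(P))-u)
    for c,u in (("top",tc(114,450)),("side",sc(482,437))):
        r.append(proj(c,F((-152,-45*np.sin(p[4]),72+45*np.cos(p[4]))))-u)
    return np.array(r) if full else np.ravel(r)
s=least_squares(res,[600,-28,-0.1,-20,2.6],x_scale=[10,10,.1,10,.1],loss='soft_l1')
print(s.x); print(res(s.x,True))
F=T(*s.x[:3])
for n,P in (("vise",(0,0,0)),("seat",(10,0,60)),("hub",(-152,0,72))): print(n,F(P),proj("top",F(P)),proj("side",F(P)))
E
python3 fit.py
```

```text
[597.146 -24.562  -0.117 -27.835   3.308]
[[-0.04  -1.153]
 [ 0.446 -0.389]
 [-1.175  1.069]
 [-0.569  1.375]
 [-0.263 -2.073]
 [-1.835 -2.271]
 [-0.18  -1.95 ]
 [-0.434 -2.455]
 [-1.289  0.187]
 [ 0.013 -0.189]
 [ 0.117 -0.903]
 [ 0.972 -1.622]
 [-0.467  5.171]
 [ 3.409  1.514]]
vise [597.146 -24.562   0.   ] [320.794 243.46 ] [317.653 260.373]
seat [607.078 -25.731  60.   ] [321.429 236.983] [314.944 237.899]
hub [446.188  -6.802  72.   ] [310.838 309.378] [374.357 271.374]
```

```bash
python3 - <<'E'
from h import *
print(tri((306.75,314.75),(377.5,293.4)), tri((310,290),(354.5,278.4)))
for q in ("knob","crank","jaw"):
  for c in("top","side"):
    env.read_camera(c)
    for d in env.trace(q,c)[:2]:
        ys,xs=np.where(d['pixels']); print(q,c,d['conf'],d['pixel'],xs.min(),xs.max(),ys.min(),ys.max(),len(xs))
        P=np.c_[xs,ys]; 
        if q=='knob': print(P[ys==ys.min()].mean(0),P[ys==ys.max()].mean(0))
    print(q,[(d['pixel'],d['conf']) for d in env.place_of(q,c)])
E
```

```text
(array([429.66316112,   2.3404998 ,  27.78270113]), [np.float64(1.5010055667009041), np.float64(1.501005566700085)]) (array([487.05130709,  -2.96615262,  29.6558609 ]), [np.float64(0.35321774239099696), np.float64(0.3532177423907673)])
knob top 0.69 [305.5, 306.1] 302 312 290 317 216
[308.5 290. ] [306. 317.]
knob [([306.5, 306.4], 0.59), ([329.6, 163.7], 0.48)]
knob side 0.62 [368.0, 286.5] 353 377 277 297 244
[356. 277.] [374.5 297. ]
knob [([373.6, 290.3], 0.49)]
crank top 0.73 [309.3, 299.3] 302 319 280 317 341Traceback (most recent call last):
  File "<stdin>", line 10, in <module>
ValueError: it knows: enclosure, hub, jar, jaw, knob, manifold, screwdriver, seat, sleeve, spigot, tray, vise
```

drive_tool(commands=[{"dx": 18, "dy": 30, "dz": -4, "yaw": 5.4}, {"dx": 18, "dy": 30, "dz": -4, "yaw": 5.4}, {"dx": 18, "dy": 30, "dz": -4, "yaw": 5.4}, {"dx": 18, "dy": 30, "dz": -4, "yaw": 5.4}, {"dx": 18, "dy": 30, "dz": -4, "yaw": 5.4}], grip=1)

```text
t: 2.62
eef_pos: [319.3, -430.2, 194.6]
tcp_rot: [3.141, 0.0, 0.85]
ft_force: [0.9, -1.4, 0.4]
opening: 1.001
```

drive_tool(commands=[{"dx": 18, "dy": 30, "dz": -8, "yaw": 5.4}, {"dx": 18, "dy": 30, "dz": -8, "yaw": 5.4}, {"dx": 18, "dy": 30, "dz": -8, "yaw": 5.4}, {"dx": 18, "dy": 30, "dz": -8, "yaw": 5.4}, {"dx": 17, "dy": 34, "dz": -8, "yaw": 5.2}])

```text
t: 3.03
eef_pos: [408.7, -276.6, 154.5]
tcp_rot: [3.141, 0.0, 1.318]
ft_force: [0.7, 0.2, -0.3]
opening: 1.0
```

drive_tool(commands=[{"dx": 0}, {"dx": 0}])

```text
invalid input
```

```bash
python3 - <<'E'
from h import *
np.set_printoptions(precision=1,suppress=True)
im=env.read_camera("top"); s=env.state(); print(s['t'],s['eef_pos'],np.degrees(s['tcp_rot']),s['ft_force'])
cv2.imwrite("pics/t1.png",im[:,:,::-1]); cv2.imwrite("pics/s1.png",env.read_camera("side")[:,:,::-1])
for c in("top","side"): print(proj(c,s['eef_pos']),[(d['pixel'],d['conf']) for d in env.place_of("manifold",c)],[(d['pixel'],d['conf']) for d in env.place_of("spigot0",c)])
E
```

```text
3.0833 [ 409.6 -271.1  153.2] [-179.9   -0.1   76. ] [ 0.3  4.6 -1.5]
[441.2 334. ] [([421.7, 326.6], 0.72)] [([408.5, 323.0], 0.87), ([439.8, 332.1], 0.79), ([425.3, 326.5], 0.7), ([329.1, 165.4], 0.19)]
[457.3 184.6] [([446.9, 241.0], 0.78)] [([437.6, 225.1], 0.88), ([189.5, 338.1], 0.71), ([463.6, 208.4], 0.67), ([457.3, 212.2], 0.56)]
```

View pics/s1.png

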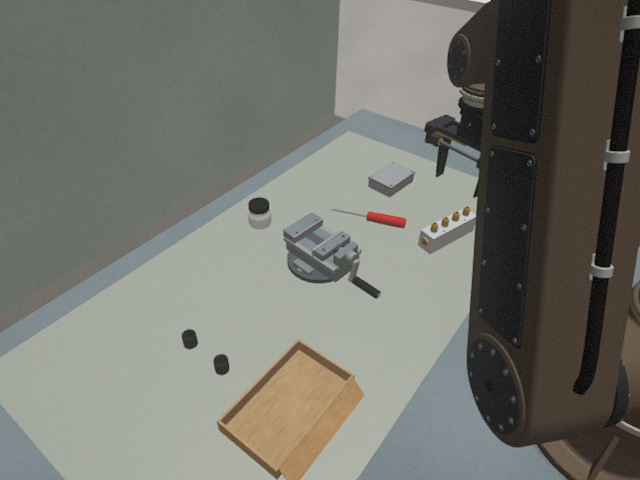

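View pics/t1.png

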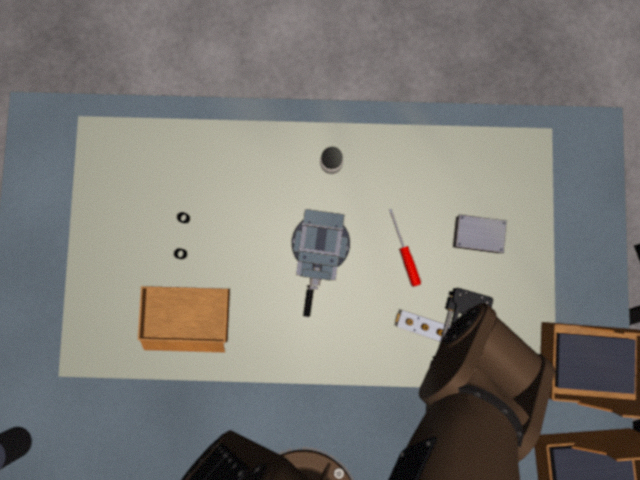

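drive_tool(commands=[{"dx": -1, "dy": 0, "dz": -26, "yaw": 0}, {"dx": 0, "dy": 0, "dz": -26, "yaw": 0}, {"dx": 0, "dy": 0, "dz": -26, "yaw": 0}, {"dx": 0, "dy": 0, "dz": -26, "yaw": 0}, {"dx": 0, "dy": 0, "dz": -26, "yaw": 0}], grip=1)

```text
t: 3.75
eef_pos: [406.4, -279.1, 23.8]
tcp_rot: [3.14, 0.001, 1.311]
ft_force: [0.5, -0.1, -0.6]
opening: 1.0
```

drive_tool(commands=[{"dx": 0, "dy": 0, "dz": 0, "yaw": 0}, {"dx": 0, "dy": 0, "dz": 0, "yaw": 0}], grip=1)

```text
t: 3.92
eef_pos: [406.1, -278.4, 24.3]
tcp_rot: [-3.14, -0.001, 1.312]
ft_force: [-0.0, 0.9, 0.6]
opening: 0.999
```

```bash
python3 - <<'E'
from h import *
np.set_printoptions(precision=1,suppress=True)
im=env.read_camera("side"); s=env.state(); print(s['t'],s['eef_pos'],np.degrees(s['tcp_rot']),s['ft_force'])
c=im[170:270,390:510]; cv2.imwrite("pics/s2.png",cv2.resize(c,None,fx=5,fy=5,interpolation=2)[:,:,::-1])
im=env.read_camera("top");c=im[280:370,380:500]; cv2.imwrite("pics/t2.png",cv2.resize(c,None,fx=5,fy=5,interpolation=2)[:,:,::-1])
E
```

```text
3.9667 [ 406.7 -278.6   25.3] [180.    0.   75.2] [ 1.2 -0.2 -0.4]
```

View pics/s2.png

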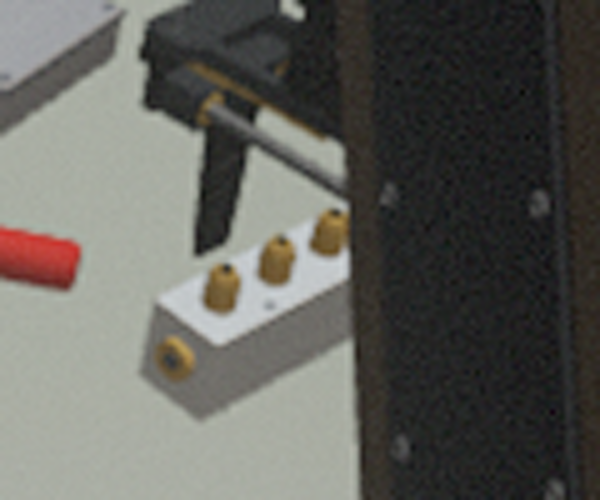

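View pics/t2.png

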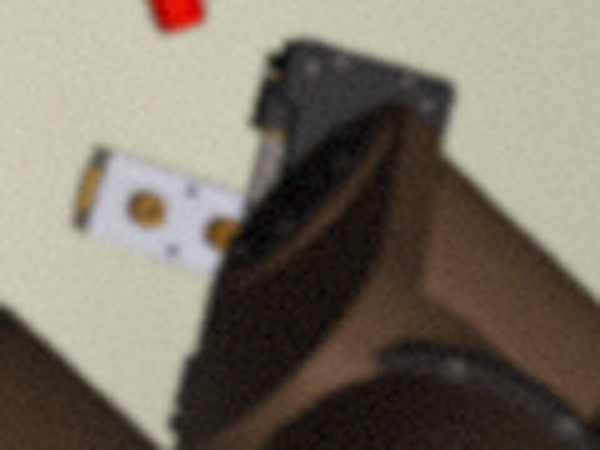

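drive_tool(commands=[{"dx": 0, "dy": 0, "dz": 0, "yaw": 0}, {"dx": 0, "dy": 0, "dz": 0, "yaw": 0}, {"dx": 0, "dy": 0, "dz": 0, "yaw": 0}, {"dx": 0, "dy": 0, "dz": 0, "yaw": 0}, {"dx": 0, "dy": 0, "dz": 0, "yaw": 0}], grip=0)

```text
t: 4.43
eef_pos: [407.0, -277.7, 25.1]
tcp_rot: [3.141, 0.0, 1.314]
ft_force: [0.3, -0.3, -0.5]
opening: 0.707
```

drive_tool(commands=[{"dx": 0, "dy": 0, "dz": 0, "yaw": 0}, {"dx": 0, "dy": 0, "dz": 0, "yaw": 0}, {"dx": 0, "dy": 0, "dz": 0, "yaw": 0}, {"dx": 0, "dy": 0, "dz": 0, "yaw": 0}, {"dx": 0, "dy": 0, "dz": 0, "yaw": 0}])

```text
t: 4.85
eef_pos: [406.8, -277.6, 24.6]
tcp_rot: [-3.141, -0.0, 1.314]
ft_force: [-1.2, 0.8, 0.1]
opening: 0.418
```

drive_tool(commands=[{"dx": 0, "dy": 0, "dz": 20, "yaw": 0}, {"dx": 0, "dy": 0, "dz": 30, "yaw": 0}, {"dx": 0, "dy": 0, "dz": 30, "yaw": 0}, {"dx": 0, "dy": 0, "dz": 30, "yaw": 0}, {"dx": 0, "dy": 0, "dz": 0, "yaw": 0}])

```text
t: 5.27
eef_pos: [408.1, -278.6, 138.8]
tcp_rot: [3.136, 0.003, 1.314]
ft_force: [1.7, -0.5, -5.5]
opening: 0.421
```

```bash
python3 - <<'E'
from h import *
np.set_printoptions(precision=1,suppress=True)
im=env.read_camera("side"); s=env.state(); print(s['t'],s['eef_pos'],np.degrees(s['tcp_rot']),s['ft_force'],s['opening'])
c=im[120:270,370:530]; cv2.imwrite("pics/s3.png",cv2.resize(c,None,fx=4,fy=4,interpolation=2)[:,:,::-1])
E
```

```text
5.3167 [ 407.4 -278.1  136.3] [179.8   0.1  75.3] [ 0.1 -0.2 -7.2] 0.41930828849465085
```

View pics/s3.png

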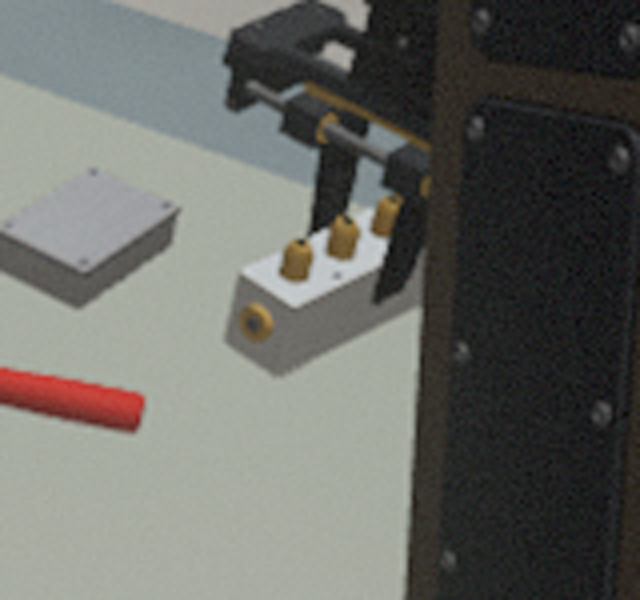

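drive_tool(commands=[{"dx": 19, "dy": 25, "dz": 0, "yaw": 0.8}, {"dx": 19, "dy": 25, "dz": 0, "yaw": 0.8}, {"dx": 19, "dy": 25, "dz": 0, "yaw": 0.8}, {"dx": 19, "dy": 25, "dz": 0, "yaw": 0.8}, {"dx": 19, "dy": 25, "dz": 0, "yaw": 0.8}])

```text
t: 5.73
eef_pos: [501.6, -150.9, 132.3]
tcp_rot: [-3.138, -0.001, 1.384]
ft_force: [0.8, -1.0, -6.3]
opening: 0.423
```

drive_tool(commands=[{"dx": 19, "dy": 25, "dz": 0, "yaw": 0.8}, {"dx": 19, "dy": 25, "dz": 0, "yaw": 0.8}, {"dx": 19, "dy": 25, "dz": 0, "yaw": 0.8}, {"dx": 19, "dy": 25, "dz": 0, "yaw": 0.8}, {"dx": 19, "dy": 25, "dz": 0, "yaw": 0.8}])

```text
t: 6.15
eef_pos: [596.5, -26.0, 131.8]
tcp_rot: [-3.138, -0.0, 1.454]
ft_force: [1.2, 0.1, -6.6]
opening: 0.427
```

drive_tool(commands=[{"dx": 3.5, "dy": 2.5, "dz": 0, "yaw": 0}, {"dx": 0, "dy": 0, "dz": -10, "yaw": 0}, {"dx": 0, "dy": 0, "dz": -10, "yaw": 0}, {"dx": 0, "dy": 0, "dz": 0, "yaw": 0}, {"dx": 0, "dy": 0, "dz": 0, "yaw": 0}])

```text
t: 6.57
eef_pos: [599.0, -25.9, 112.9]
tcp_rot: [-3.138, -0.0, 1.452]
ft_force: [0.9, 0.7, -5.5]
opening: 0.423
```

```bash
python3 - <<'E'
from h import *
np.set_printoptions(precision=1,suppress=True)
im=env.read_camera("side"); s=env.state(); print(s['t'],s['eef_pos'],np.degrees(s['tcp_rot']),s['ft_force'],s['opening'])
c=im[150:300,250:410]; cv2.imwrite("pics/s4.png",cv2.resize(c,None,fx=4,fy=4,interpolation=2)[:,:,::-1])
print([(d['pixel'],d['conf']) for d in env.place_of("spigot0","side")],env.place_of("manifold","side"))
im=env.read_camera("top");c=im[190:330,260:400]; cv2.imwrite("pics/t4.png",cv2.resize(c,None,fx=4,fy=4,interpolation=2)[:,:,::-1])
print([(d['pixel'],d['conf']) for d in env.place_of("spigot0","top")])
E
```

```text
6.6167 [599.6 -26.  113.8] [-179.9    0.    83.2] [ 0.7 -0.3 -5.7] 0.42031351777007964
[([311.9, 210.9], 0.95), ([326.4, 200.8], 0.77), ([302.0, 216.9], 0.65), ([315.8, 236.9], 0.37)] [{'pixel': [318.7, 230.4], 'conf': 0.67}, {'pixel': [308.7, 210.9], 'conf': 0.17}]
[]
```

View pics/s4.png

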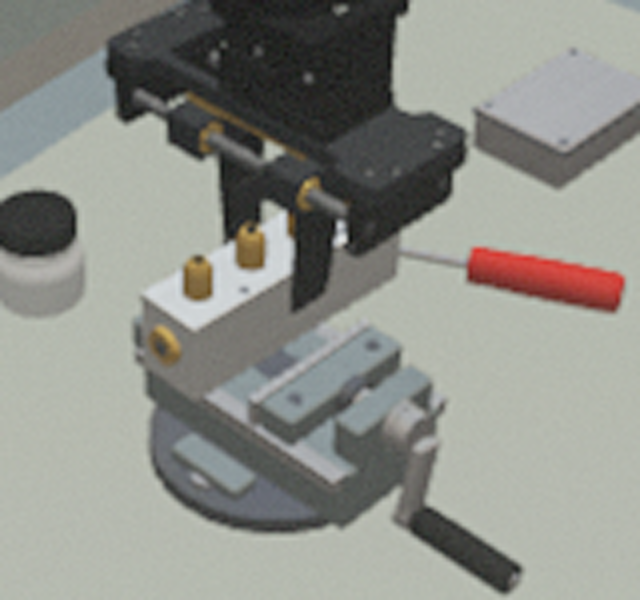

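View pics/t4.png

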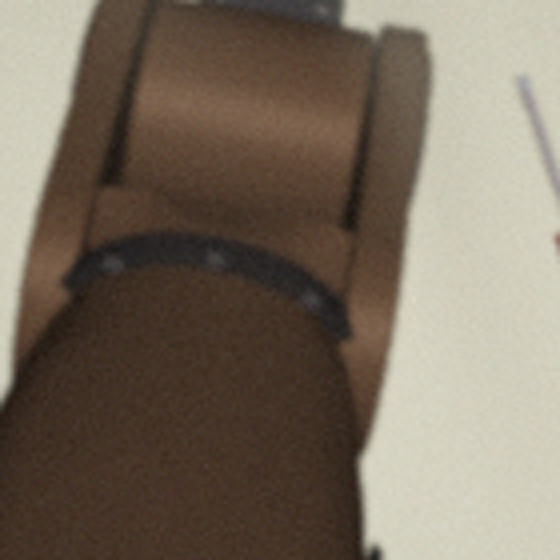

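```bash
python3 - <<'E'
from h import *
from fit import T
s=env.state(); x,y,z=600.3,-25.6,s['eef_pos'][2]-24.6
F=T(x,y,np.radians(83.3-90))
for v in (-54,-18,18,54): print(v,proj("side",F((0,v,z+62))))
sc=lambda u,v:(250+u/4,150+v/4)
for P,u in (((20,75,48),sc(140,296)),((-20,75,48),sc(190,332)),((-20,75,0),sc(200,393))): 
    P=np.array(P,float);P[2]+=z; print(proj("side",F(P)),u)
E
```

```text
[597.146 -24.562  -0.117 -27.835   3.308]
[[-0.04  -1.153]
 [ 0.446 -0.389]
 [-1.175  1.069]
 [-0.569  1.375]
 [-0.263 -2.073]
 [-1.835 -2.271]
 [-0.18  -1.95 ]
 [-0.434 -2.455]
 [-1.289  0.187]
 [ 0.013 -0.189]
 [ 0.117 -0.903]
 [ 0.972 -1.622]
 [-0.467  5.171]
 [ 3.409  1.514]]
vise [597.146 -24.562   0.   ] [320.794 243.46 ] [317.653 260.373]
seat [607.078 -25.731  60.   ] [321.429 236.983] [314.944 237.899]
hub [446.188  -6.802  72.   ] [310.838 309.378] [374.357 271.374]
-54 [336.269 193.823]
-18 [324.496 200.93 ]
18 [312.22  208.342]
54 [299.408 216.077]
[284.773 221.823] (285.0, 224.0)
[298.93  230.999] (297.5, 233.0)
[299.014 249.464] (300.0, 248.25)
```

drive_tool(commands=[{"dx": 0, "dy": 0, "dz": -8, "yaw": 0}, {"dx": 0, "dy": 0, "dz": -8, "yaw": 0}, {"dx": 0, "dy": 0, "dz": -6, "yaw": 0}, {"dx": 0, "dy": 0, "dz": 0, "yaw": 0}, {"dx": 0, "dy": 0, "dz": 0, "yaw": 0}])

```text
t: 7.23
eef_pos: [600.1, -25.1, 92.0]
tcp_rot: [-3.14, -0.0, 1.453]
ft_force: [-0.3, 0.1, -7.2]
opening: 0.421
```

drive_tool(commands=[{"dx": 0, "dy": 0, "dz": -2, "yaw": 0}, {"dx": 0, "dy": 0, "dz": -2, "yaw": 0}, {"dx": 0, "dy": 0, "dz": -2, "yaw": 0}, {"dx": 0, "dy": 0, "dz": 0, "yaw": 0}, {"dx": 0, "dy": 0, "dz": 0, "yaw": 0}])

```text
t: 7.65
eef_pos: [600.3, -25.1, 86.6]
tcp_rot: [3.142, -0.0, 1.453]
ft_force: [0.4, -0.7, -6.2]
opening: 0.422
```

drive_tool(commands=[{"dx": 0, "dy": 0, "dz": -1, "yaw": 0}, {"dx": 0, "dy": 0, "dz": -1, "yaw": 0}, {"dx": 0, "dy": 0, "dz": 0, "yaw": 0}])

```text
t: 7.9
eef_pos: [600.4, -25.1, 84.7]
tcp_rot: [3.141, 0.0, 1.453]
ft_force: [-0.7, -0.4, -6.2]
opening: 0.425
```

```bash
python3 - <<'E'
from h import *
np.set_printoptions(precision=1,suppress=True)
im=env.read_camera("side"); s=env.state(); print(s['t'],s['eef_pos'],np.degrees(s['tcp_rot']),s['ft_force'],s['opening'])
c=im[170:290,260:380]; cv2.imwrite("pics/s5.png",cv2.resize(c,None,fx=5,fy=5,interpolation=2)[:,:,::-1])
E
```

```text
7.95 [600.3 -25.1  84.7] [180.   -0.   83.3] [-0.  -0.1 -6.7] 0.4267182946547279
```

View pics/s5.png

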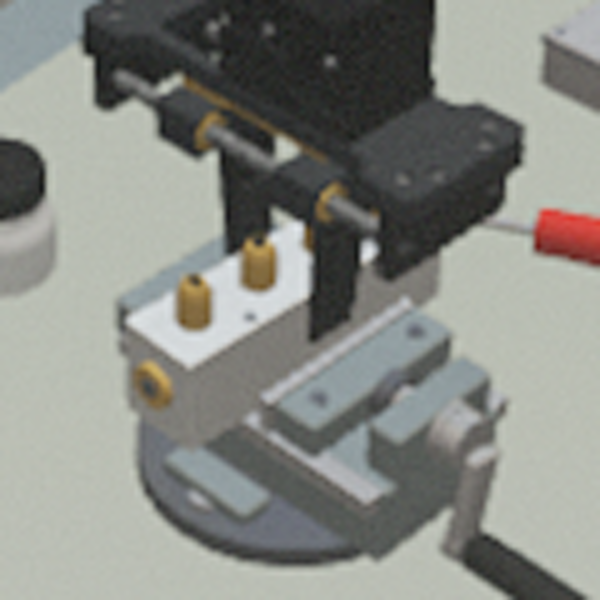

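Manifold now sits between jaws with clear gaps; it still hangs (force −6.5). A bit lower.

drive_tool(commands=[{"dx": 0, "dy": 0, "dz": -1, "yaw": 0}, {"dx": 0, "dy": 0, "dz": 0, "yaw": 0}])

```text
t: 8.12
eef_pos: [600.4, -25.1, 84.6]
tcp_rot: [3.141, 0.0, 1.453]
ft_force: [-3.4, 1.1, 3.3]
opening: 0.425
```

drive_tool(commands=[{"dx": 0, "dy": 0, "dz": -1, "yaw": 0}, {"dx": 0, "dy": 0, "dz": 0, "yaw": 0}])

```text
t: 8.28
eef_pos: [600.4, -25.1, 84.6]
tcp_rot: [3.14, 0.0, 1.454]
ft_force: [-6.9, 1.3, 14.8]
opening: 0.42
```

drive_tool(commands=[{"dx": 0, "dy": 0, "dz": 1, "yaw": 0}, {"dx": 0, "dy": 0, "dz": 0, "yaw": 0}, {"dx": 0, "dy": 0, "dz": 0, "yaw": 0}, {"dx": 0, "dy": 0, "dz": 0, "yaw": 0}, {"dx": 0, "dy": 0, "dz": 0, "yaw": 0}], grip=0.8)

```text
t: 8.7
eef_pos: [600.4, -25.1, 83.6]
tcp_rot: [3.141, -0.0, 1.453]
ft_force: [-0.1, -0.1, 0.6]
opening: 0.718
```

drive_tool(commands=[{"dx": 0, "dy": 0, "dz": 0, "yaw": 0}, {"dx": 0, "dy": 0, "dz": 25, "yaw": 0}, {"dx": 0, "dy": 0, "dz": 35, "yaw": 0}, {"dx": -20, "dy": 5, "dz": 30, "yaw": -6}, {"dx": -30, "dy": 5, "dz": 10, "yaw": -7}])

```text
t: 9.12
eef_pos: [552.5, -15.4, 187.0]
tcp_rot: [3.136, -0.001, 1.222]
ft_force: [0.1, -0.6, 0.7]
opening: 0.8
```

```bash
python3 - <<'E'
from h import *
np.set_printoptions(precision=1,suppress=True)
im=env.read_camera("side"); s=env.state(); print(s['t'],s['eef_pos'],np.degrees(s['tcp_rot']),s['ft_force'],s['opening'])
c=im[170:290,260:380]; cv2.imwrite("pics/s6.png",cv2.resize(c,None,fx=5,fy=5,interpolation=2)[:,:,::-1])
E
```

```text
9.1667 [546.5 -14.1 187.1] [179.9  -0.   69.4] [1.  2.  2.3] 0.798108195713894
```

View pics/s6.png

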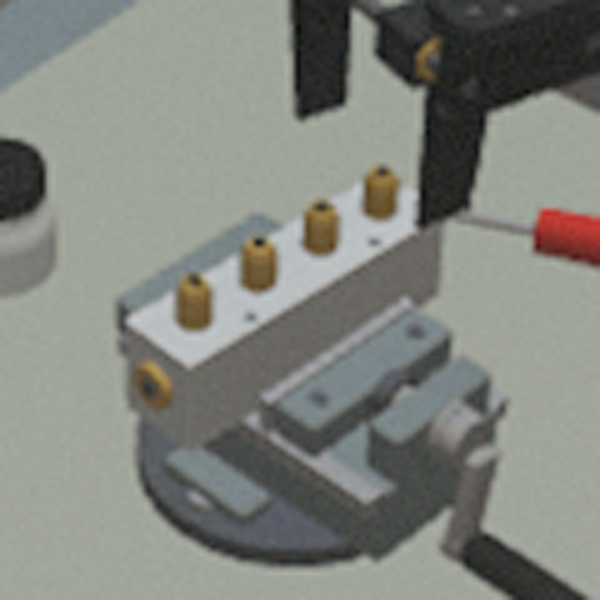

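drive_tool(commands=[{"dx": -20, "dy": 3, "dz": 0, "yaw": -7}, {"dx": -20, "dy": 3, "dz": 0, "yaw": -7}, {"dx": -20, "dy": 3, "dz": 0, "yaw": -7}, {"dx": -20, "dy": 3, "dz": 0, "yaw": -7}, {"dx": -22, "dy": 3, "dz": 0, "yaw": -7}])

```text
t: 9.58
eef_pos: [447.5, 0.0, 183.5]
tcp_rot: [3.142, 0.0, 0.61]
ft_force: [-0.1, -0.0, -0.2]
opening: 0.801
```

drive_tool(commands=[{"dx": 0, "dy": 0, "dz": -13, "yaw": -7}, {"dx": 0, "dy": 0, "dz": -13, "yaw": -7}, {"dx": 0, "dy": 0, "dz": -13, "yaw": -7}, {"dx": 0, "dy": 0, "dz": -13, "yaw": -7}, {"dx": 0, "dy": 0, "dz": -12, "yaw": -7}])

```text
t: 10.0
eef_pos: [448.2, -0.1, 118.9]
tcp_rot: [3.142, 0.0, -0.001]
ft_force: [0.2, 0.1, 0.2]
opening: 0.802
```

drive_tool(commands=[{"dx": 0, "dy": 0.5, "dz": 0, "yaw": -7}, {"dx": 0, "dy": 0, "dz": -20, "yaw": 0}, {"dx": 0, "dy": 0, "dz": 0, "yaw": 0}])

```text
t: 10.25
eef_pos: [447.4, 0.5, 97.6]
tcp_rot: [-3.142, 0.003, -0.117]
ft_force: [-0.7, -0.1, -0.5]
opening: 0.799
```

```bash
python3 - <<'E'
from h import *
np.set_printoptions(precision=1,suppress=True)
im=env.read_camera("side"); s=env.state(); print(s['t'],s['eef_pos'],np.degrees(s['tcp_rot']),s['ft_force'],s['opening'])
c=im[170:320,280:440]; cv2.imwrite("pics/s7.png",cv2.resize(c,None,fx=4,fy=4,interpolation=2)[:,:,::-1])
E
```

```text
10.3 [447.6   0.5  98.7] [180.    0.2  -6.7] [-0.2  0.1  0.2] 0.8008452884056664
```

View pics/s7.png

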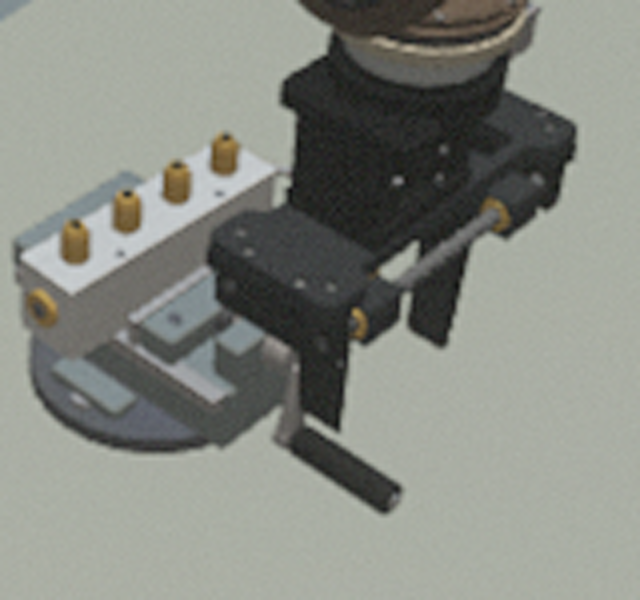

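drive_tool(commands=[{"dx": 0, "dy": 0, "dz": -25, "yaw": 0}, {"dx": 0, "dy": 0, "dz": -25, "yaw": 0}, {"dx": 0, "dy": 0, "dz": -20, "yaw": 0}, {"dx": 0, "dy": 0, "dz": 0, "yaw": 0}, {"dx": 0, "dy": 0, "dz": 0, "yaw": 0}])

```text
t: 10.72
eef_pos: [448.2, 0.4, 29.8]
tcp_rot: [3.142, 0.002, -0.117]
ft_force: [0.2, -0.9, -0.0]
opening: 0.798
```

drive_tool(commands=[{"dx": 0, "dy": 0, "dz": -10, "yaw": 0}, {"dx": 0, "dy": 0, "dz": -10, "yaw": 0}, {"dx": 0, "dy": 0, "dz": 0, "yaw": 0}])

```text
t: 10.97
eef_pos: [448.6, 0.3, 10.2]
tcp_rot: [3.141, -0.0, -0.117]
ft_force: [0.0, -0.9, -0.1]
opening: 0.802
```

```bash
python3 - <<'E'
from h import *
np.set_printoptions(precision=1,suppress=True)
im=env.read_camera("side"); s=env.state(); print(s['t'],s['eef_pos'],np.degrees(s['tcp_rot']),s['ft_force'],s['opening'])
c=im[190:340,280:440]; cv2.imwrite("pics/s8.png",cv2.resize(c,None,fx=4,fy=4,interpolation=2)[:,:,::-1])
E
```

```text
11.0167 [448.7   0.3  10.6] [180.   -0.   -6.7] [-0.  -0.6 -0. ] 0.7981633194316635
```

View pics/s8.png

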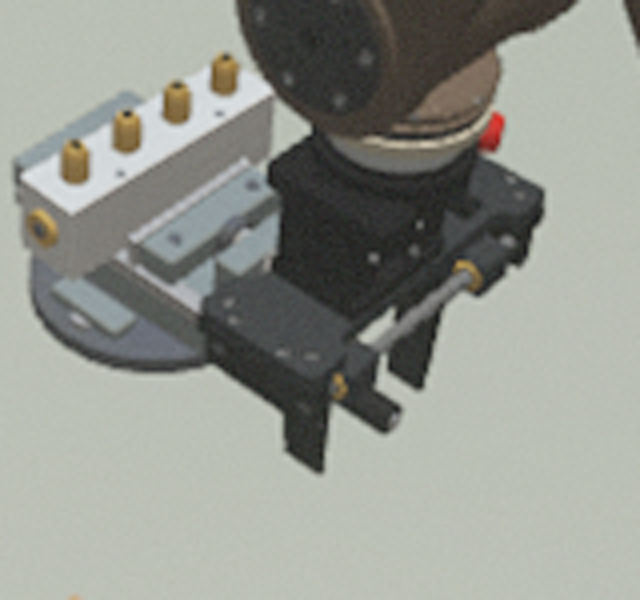

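drive_tool(commands=[{"dx": 0, "dy": 0, "dz": 0, "yaw": 0}, {"dx": 0, "dy": 0, "dz": 0, "yaw": 0}, {"dx": 0, "dy": 0, "dz": 0, "yaw": 0}, {"dx": 0, "dy": 0, "dz": 0, "yaw": 0}, {"dx": 0, "dy": 0, "dz": 0, "yaw": 0}], grip=0)

```text
t: 11.43
eef_pos: [448.5, 0.4, 10.0]
tcp_rot: [3.141, -0.0, -0.117]
ft_force: [-0.5, -0.3, 0.2]
opening: 0.507
```

drive_tool(commands=[{"dx": 0, "dy": 0, "dz": 0, "yaw": 0}, {"dx": 0, "dy": 0, "dz": 0, "yaw": 0}, {"dx": 0, "dy": 0, "dz": 0, "yaw": 0}, {"dx": 0, "dy": 0, "dz": 0, "yaw": 0}, {"dx": 0, "dy": 0, "dz": 0, "yaw": 0}])

```text
t: 11.85
eef_pos: [448.3, 0.5, 9.6]
tcp_rot: [3.142, 0.0, -0.117]
ft_force: [0.3, 1.6, -1.3]
opening: 0.183
```

drive_tool(commands=[{"dx": 0, "dy": 0, "dz": 0, "yaw": 0}, {"dx": 0, "dy": 0, "dz": 0, "yaw": 0}, {"dx": 0, "dy": 0, "dz": 0, "yaw": 0}])

```text
t: 12.1
eef_pos: [448.3, 0.4, 9.6]
tcp_rot: [3.142, 0.0, -0.117]
ft_force: [0.4, 1.7, -0.9]
opening: 0.179
```

```bash
cat > wind.py <<'E'
import sys,json
import numpy as np
c0,c1,n=float(sys.argv[1]),float(sys.argv[2]),int(sys.argv[3])
a=0.117; prev=None; r=[]
cs=np.linspace(c0,c1,n+1)
P=[np.round([-45*np.sin(c)*np.sin(a),-45*np.sin(c)*np.cos(a),45*np.cos(c)],1) for c in cs]
rows=[{"dx":round(float(d[0]),1),"dy":round(float(d[1]),1),"dz":round(float(d[2]),1),"yaw":0} for d in np.diff(P,axis=0)]
for i in range(0,n,5): print(round(float(cs[min(i+5,n)]),2),json.dumps(rows[i:i+5]))
E
python3 wind.py 3.32 13.32 40
```

```text
4.57 [{"dx": 1.3, "dy": 10.7, "dz": 3.4, "yaw": 0}, {"dx": 1.1, "dy": 9.4, "dz": 5.9, "yaw": 0}, {"dx": 0.9, "dy": 7.8, "dz": 8.0, "yaw": 0}, {"dx": 0.7, "dy": 5.5, "dz": 9.8, "yaw": 0}, {"dx": 0.3, "dy": 2.9, "dz": 10.8, "yaw": 0}]
5.82 [{"dx": 0.0, "dy": 0.2, "dz": 11.2, "yaw": 0}, {"dx": -0.3, "dy": -2.5, "dz": 11.0, "yaw": 0}, {"dx": -0.6, "dy": -5.2, "dz": 9.9, "yaw": 0}, {"dx": -0.9, "dy": -7.5, "dz": 8.3, "yaw": 0}, {"dx": -1.1, "dy": -9.2, "dz": 6.3, "yaw": 0}]
7.07 [{"dx": -1.2, "dy": -10.5, "dz": 3.7, "yaw": 0}, {"dx": -1.3, "dy": -11.1, "dz": 1.0, "yaw": 0}, {"dx": -1.3, "dy": -11.0, "dz": -1.8, "yaw": 0}, {"dx": -1.2, "dy": -10.3, "dz": -4.5, "yaw": 0}, {"dx": -1.0, "dy": -8.7, "dz": -6.9, "yaw": 0}]
8.32 [{"dx": -0.8, "dy": -6.9, "dz": -8.9, "yaw": 0}, {"dx": -0.5, "dy": -4.4, "dz": -10.3, "yaw": 0}, {"dx": -0.2, "dy": -1.8, "dz": -11.1, "yaw": 0}, {"dx": 0.1, "dy": 1.0, "dz": -11.1, "yaw": 0}, {"dx": 0.4, "dy": 3.8, "dz": -10.6, "yaw": 0}]
9.57 [{"dx": 0.7, "dy": 6.2, "dz": -9.3, "yaw": 0}, {"dx": 1.0, "dy": 8.3, "dz": -7.5, "yaw": 0}, {"dx": 1.2, "dy": 9.9, "dz": -5.2, "yaw": 0}, {"dx": 1.3, "dy": 10.8, "dz": -2.6, "yaw": 0}, {"dx": 1.3, "dy": 11.2, "dz": 0.3, "yaw": 0}]
10.82 [{"dx": 1.2, "dy": 10.7, "dz": 3.0, "yaw": 0}, {"dx": 1.2, "dy": 9.7, "dz": 5.5, "yaw": 0}, {"dx": 0.9, "dy": 8.0, "dz": 7.9, "yaw": 0}, {"dx": 0.7, "dy": 5.8, "dz": 9.5, "yaw": 0}, {"dx": 0.4, "dy": 3.3, "dz": 10.7, "yaw": 0}]
12.07 [{"dx": 0.0, "dy": 0.6, "dz": 11.2, "yaw": 0}, {"dx": -0.2, "dy": -2.2, "dz": 11.0, "yaw": 0}, {"dx": -0.6, "dy": -4.9, "dz": 10.2, "yaw": 0}, {"dx": -0.8, "dy": -7.2, "dz": 8.5, "yaw": 0}, {"dx": -1.1, "dy": -9.0, "dz": 6.6, "yaw": 0}]
13.32 [{"dx": -1.2, "dy": -10.4, "dz": 4.0, "yaw": 0}, {"dx": -1.3, "dy": -11.1, "dz": 1.4, "yaw": 0}, {"dx": -1.3, "dy": -11.0, "dz": -1.4, "yaw": 0}, {"dx": -1.2, "dy": -10.4, "dz": -4.2, "yaw": 0}, {"dx": -1.1, "dy": -9.0, "dz": -6.6, "yaw": 0}]
```

drive_tool(commands=[{"dx": 1.3, "dy": 10.7, "dz": 3.4, "yaw": 0}, {"dx": 1.1, "dy": 9.4, "dz": 5.9, "yaw": 0}, {"dx": 0, "dy": 0, "dz": 0, "yaw": 0}])

```text
t: 12.35
eef_pos: [450.7, 21.9, 19.9]
tcp_rot: [3.141, -0.0, -0.116]
ft_force: [-1.3, 2.7, 2.2]
opening: 0.179
```

drive_tool(commands=[{"dx": 0.9, "dy": 7.8, "dz": 8.0, "yaw": 0}, {"dx": 0.7, "dy": 5.5, "dz": 9.8, "yaw": 0}, {"dx": 0.3, "dy": 2.9, "dz": 10.8, "yaw": 0}, {"dx": 0, "dy": 0, "dz": 0, "yaw": 0}])

```text
t: 12.68
eef_pos: [452.5, 37.3, 49.4]
tcp_rot: [3.141, -0.001, -0.116]
ft_force: [-2.8, -4.7, 2.3]
opening: 0.181
```

drive_tool(commands=[{"dx": 0.0, "dy": 0.2, "dz": 11.2, "yaw": 0}, {"dx": -0.3, "dy": -2.5, "dz": 11.0, "yaw": 0}, {"dx": -0.6, "dy": -5.2, "dz": 9.9, "yaw": 0}, {"dx": -0.9, "dy": -7.5, "dz": 8.3, "yaw": 0}, {"dx": -1.1, "dy": -9.2, "dz": 6.3, "yaw": 0}])

```text
t: 13.1
eef_pos: [449.7, 12.6, 94.9]
tcp_rot: [3.141, -0.0, -0.117]
ft_force: [4.2, -4.8, -18.1]
opening: 0.183
```

drive_tool(commands=[{"dx": -1.2, "dy": -10.5, "dz": 3.7, "yaw": 0}, {"dx": -1.3, "dy": -11.1, "dz": 1.0, "yaw": 0}, {"dx": -1.3, "dy": -11.0, "dz": -1.8, "yaw": 0}, {"dx": -1.2, "dy": -10.3, "dz": -4.5, "yaw": 0}, {"dx": -1.0, "dy": -8.7, "dz": -6.9, "yaw": 0}])

```text
t: 13.52
eef_pos: [443.9, -39.0, 86.2]
tcp_rot: [-3.141, -0.001, -0.118]
ft_force: [4.2, 9.1, -5.3]
opening: 0.182
```

drive_tool(commands=[{"dx": -0.8, "dy": -6.9, "dz": -8.9, "yaw": 0}, {"dx": -0.5, "dy": -4.4, "dz": -10.3, "yaw": 0}, {"dx": -0.2, "dy": -1.8, "dz": -11.1, "yaw": 0}, {"dx": 0.1, "dy": 1.0, "dz": -11.1, "yaw": 0}, {"dx": 0.4, "dy": 3.8, "dz": -10.6, "yaw": 0}])

```text
t: 13.93
eef_pos: [443.0, -47.6, 34.0]
tcp_rot: [3.141, -0.001, -0.118]
ft_force: [-0.1, 0.8, 4.4]
opening: 0.182
```

drive_tool(commands=[{"dx": 0.7, "dy": 6.2, "dz": -9.3, "yaw": 0}, {"dx": 1.0, "dy": 8.3, "dz": -7.5, "yaw": 0}, {"dx": 1.2, "dy": 9.9, "dz": -5.2, "yaw": 0}, {"dx": 1.3, "dy": 10.8, "dz": -2.6, "yaw": 0}, {"dx": 1.3, "dy": 11.2, "dz": 0.3, "yaw": 0}])

```text
t: 14.35
eef_pos: [448.3, 0.1, 9.2]
tcp_rot: [3.141, 0.0, -0.117]
ft_force: [-1.0, -5.8, 6.0]
opening: 0.185
```

```bash
python3 - <<'E'
from h import *
np.set_printoptions(precision=1,suppress=True)
im=env.read_camera("side"); s=env.state(); print(s['t'],s['eef_pos'],np.degrees(s['tcp_rot']),s['ft_force'],s['opening'])
c=im[190:340,280:440]; cv2.imwrite("pics/s9.png",cv2.resize(c,None,fx=4,fy=4,interpolation=2)[:,:,::-1])
E
```

```text
14.4 [448.5   1.5   9.6] [180.   -0.   -6.7] [-1.1  0.1  3.6] 0.17958019168516118
```

View pics/s9.png

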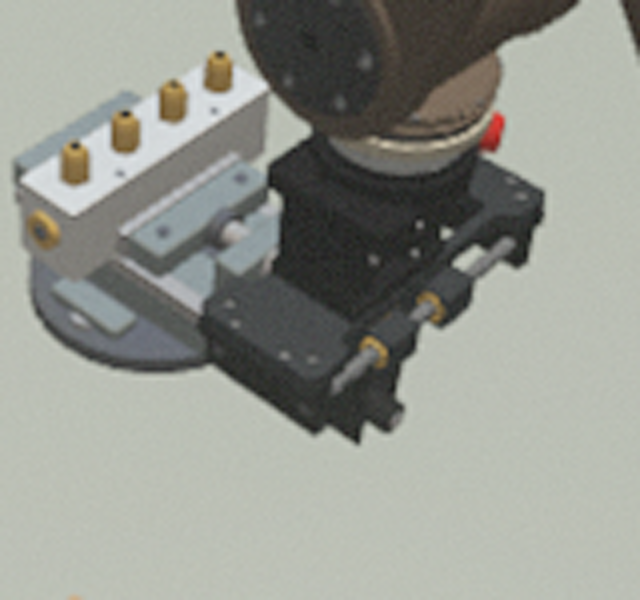

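Jaw has advanced and touches or nearly touches the manifold. Continue winding.

drive_tool(commands=[{"dx": 1.2, "dy": 10.7, "dz": 3.0, "yaw": 0}, {"dx": 1.2, "dy": 9.7, "dz": 5.5, "yaw": 0}, {"dx": 0.9, "dy": 8.0, "dz": 7.9, "yaw": 0}, {"dx": 0.7, "dy": 5.8, "dz": 9.5, "yaw": 0}, {"dx": 0.4, "dy": 3.3, "dz": 10.7, "yaw": 0}])

```text
t: 14.82
eef_pos: [452.4, 37.3, 46.5]
tcp_rot: [3.141, 0.001, -0.116]
ft_force: [-1.2, -16.6, -2.3]
opening: 0.18
```

drive_tool(commands=[{"dx": 0.0, "dy": 0.6, "dz": 11.2, "yaw": 0}, {"dx": -0.2, "dy": -2.2, "dz": 11.0, "yaw": 0}, {"dx": -0.6, "dy": -4.9, "dz": 10.2, "yaw": 0}, {"dx": -0.8, "dy": -7.2, "dz": 8.5, "yaw": 0}, {"dx": -1.1, "dy": -9.0, "dz": 6.6, "yaw": 0}])

```text
t: 15.23
eef_pos: [449.8, 14.4, 93.8]
tcp_rot: [3.141, 0.0, -0.116]
ft_force: [4.0, -4.6, -15.8]
opening: 0.181
```

drive_tool(commands=[{"dx": -1.2, "dy": -10.4, "dz": 4.0, "yaw": 0}, {"dx": -1.3, "dy": -11.1, "dz": 1.4, "yaw": 0}, {"dx": -1.3, "dy": -11.0, "dz": -1.4, "yaw": 0}, {"dx": 0, "dy": 0, "dz": 0, "yaw": 0}])

```text
t: 15.57
eef_pos: [446.1, -19.3, 97.4]
tcp_rot: [-3.141, -0.0, -0.118]
ft_force: [1.1, -1.4, -5.9]
opening: 0.182
```

drive_tool(commands=[{"dx": -1.2, "dy": -10.4, "dz": -4.2, "yaw": 0}, {"dx": -1.1, "dy": -9.0, "dz": -6.6, "yaw": 0}, {"dx": 0, "dy": 0, "dz": 0, "yaw": 0}])

```text
t: 15.82
eef_pos: [443.9, -38.6, 86.1]
tcp_rot: [-3.142, -0.0, -0.118]
ft_force: [3.3, -0.4, -3.0]
opening: 0.181
```

```bash
python3 - <<'E'
from h import *
np.set_printoptions(precision=1,suppress=True)
im=env.read_camera("side"); s=env.state(); print(s['t'],s['eef_pos'],np.degrees(s['tcp_rot']),s['ft_force'],s['opening'])
# crank angle from eef
a=.117; hub=np.array([446.2,-6.8]); 
y=-np.sin(-a)*(s['eef_pos'][0]-597.1)+np.cos(a)*(s['eef_pos'][1]+24.6); z=s['eef_pos'][2]+19-73
print(y,z,np.arctan2(-y,z)+4*np.pi)
c=im[170:320,280:440]; cv2.imwrite("pics/s10.png",cv2.resize(c,None,fx=4,fy=4,interpolation=2)[:,:,::-1])
E
```

```text
15.8667 [444.  -38.4  86.5] [180.    0.   -6.8] [ 2.7  0.6 -3.6] 0.17819904696403271
-31.572429935735457 32.4613894841943 13.337887012559204
```

View pics/s10.png

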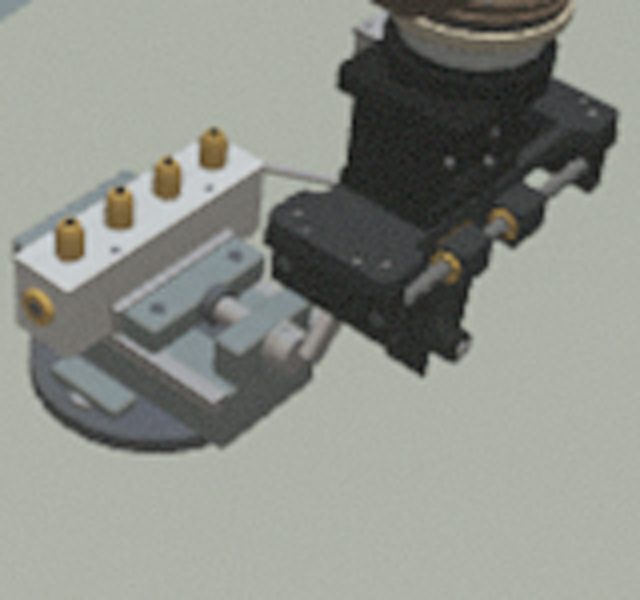

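drive_tool(commands=[{"dx": -0.3, "dy": -2.3, "dz": -2.4, "yaw": 0}, {"dx": -0.3, "dy": -2.3, "dz": -2.4, "yaw": 0}, {"dx": 0, "dy": 0, "dz": 0, "yaw": 0}, {"dx": 0, "dy": 0, "dz": 0, "yaw": 0}])

```text
t: 16.2
eef_pos: [443.5, -42.6, 81.9]
tcp_rot: [3.142, -0.001, -0.117]
ft_force: [4.2, 2.8, -3.8]
opening: 0.181
```

drive_tool(commands=[{"dx": 0, "dy": 0, "dz": 0, "yaw": 0}, {"dx": 0, "dy": 0, "dz": 0, "yaw": 0}, {"dx": 0, "dy": 0, "dz": 0, "yaw": 0}, {"dx": 0, "dy": 0, "dz": 0, "yaw": 0}, {"dx": 0, "dy": 0, "dz": 0, "yaw": 0}], grip=0.7)

```text
t: 16.62
eef_pos: [443.1, -42.7, 82.0]
tcp_rot: [3.141, 0.0, -0.117]
ft_force: [-0.6, -0.5, -0.9]
opening: 0.476
```

drive_tool(commands=[{"dx": 0, "dy": 0, "dz": 0, "yaw": 0}, {"dx": 0, "dy": 0, "dz": 30, "yaw": 0}, {"dx": 0, "dy": 0, "dz": 40, "yaw": 0}, {"dx": 0, "dy": 20, "dz": 30, "yaw": 0}, {"dx": 0, "dy": 30, "dz": 0, "yaw": 0}])

```text
t: 17.03
eef_pos: [445.4, 6.4, 186.8]
tcp_rot: [3.141, -0.008, -0.12]
ft_force: [0.7, 0.2, 0.3]
opening: 0.696
```

```bash
python3 - <<'E'
from h import *
np.set_printoptions(precision=1,suppress=True)
s=env.state(); print(s['t'],s['eef_pos'],np.degrees(s['tcp_rot']),s['ft_force'],s['opening'])
for c in("top","side"):
    im=env.read_camera(c); cv2.imwrite(f"pics/{c}11.png",im[:,:,::-1])
    for q in ("sleeve0","spigot0","tray","seat"): print(c,q,[(np.round(d['pixel'],1).tolist(),round(d['conf'],2)) for d in env.place_of(q,c)])
E
```

```text
17.0333 [445.4   6.4 186.8] [180.   -0.5  -6.9] [0.7 0.2 0.3] 0.6962262045363907
top sleeve0 [([181.4, 218.2], 0.54)]
top spigot0 [([296.0, 230.4], 0.77), ([311.5, 233.7], 0.67), ([331.2, 233.8], 0.57), ([347.9, 239.1], 0.55)]
top tray [([189.9, 314.5], 0.73)]
top seat [([319.0, 236.4], 0.97), ([330.9, 235.8], 0.49)]
side sleeve0 [([188.0, 338.3], 0.82), ([219.7, 364.5], 0.55)]
side spigot0 [([332.1, 208.6], 0.89), ([323.7, 209.5], 0.76), ([308.2, 221.0], 0.57), ([298.6, 229.0], 0.56)]
side tray []
side seat [([314.9, 237.3], 0.89), ([184.8, 338.4], 0.73)]
```

View pics/side11.png

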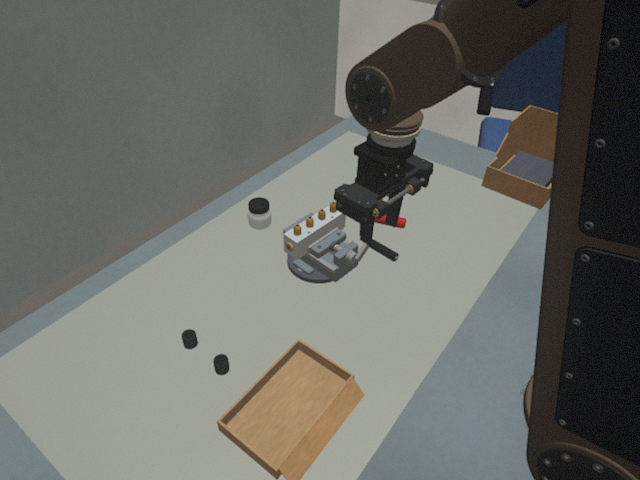

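View pics/top11.png

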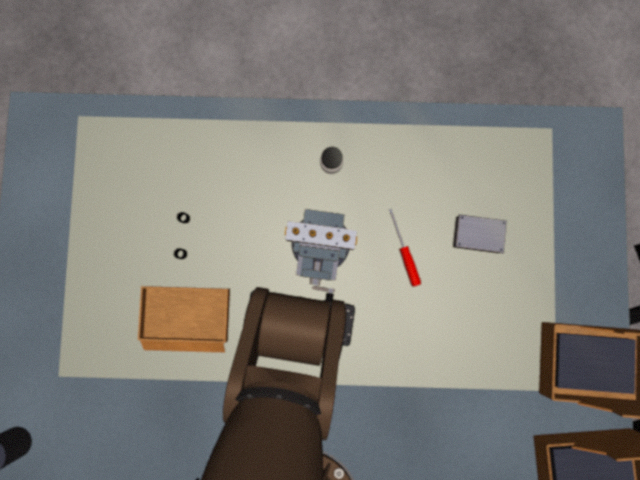

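```bash
cat > meas.py <<'E'
from h import *
np.set_printoptions(precision=1,suppress=True)
def blobs(c,lohi,roi,amin=8):
    im=env.read_camera(c)
    hsv=cv2.cvtColor(im,cv2.COLOR_RGB2HSV); m=cv2.inRange(hsv,*lohi)
    x0,y0,x1,y1=roi; M=np.zeros_like(m); M[y0:y1,x0:x1]=m[y0:y1,x0:x1]
    n,l,st,ce=cv2.connectedComponentsWithStats(M)
    return [(ce[i].round(2).tolist(),st[i].tolist()) for i in range(1,n) if st[i][4]>=amin]
dark=((0,0,0),(180,255,70)); brass=((8,110,40),(28,255,255))
E
python3 - <<'E'
from meas import *
for c,roi in (("top",(150,190,215,275)),("side",(170,320,245,385))):
    for b in blobs(c,dark,roi): print(c,"sleeve",b)
b=blobs("top",brass,(280,215,365,255)); 
for x in b: print(x, onplane("top",x[0],64))
b=blobs("side",brass,(280,195,350,250)); 
for x in b: print(x)
for q in [("top",(183,217))]: pass
E
```

```text
top sleeve ([182.91, 217.46], [177, 213, 13, 10, 65])
top sleeve ([179.91, 253.45], [174, 249, 13, 10, 65])
side sleeve ([189.23, 338.74], [182, 330, 15, 19, 222])
side sleeve ([221.0, 364.19], [214, 355, 15, 20, 237])
([295.41, 230.44], [293, 228, 6, 6, 27]) [619.9  32.9  64. ]
([312.08, 232.92], [310, 231, 5, 5, 24]) [615.3  -4.6  64. ]
([328.91, 235.22], [327, 233, 5, 6, 23]) [611.1 -42.4  64. ]
([345.96, 237.4], [344, 235, 5, 6, 25]) [607.2 -80.6  64. ]
([332.81, 207.09], [330, 203, 7, 9, 47])
([321.39, 214.41], [319, 210, 6, 10, 49])
([309.45, 221.92], [307, 218, 6, 9, 51])
([296.97, 229.76], [294, 225, 7, 10, 58])
([289.59, 245.22], [286, 242, 7, 8, 27])
```

```bash
python3 - <<'E'
from meas import *
from scipy.optimize import least_squares
th=np.linspace(0,2*np.pi,40)
def hull(c,x,y,z0=0,h=28,r=13):
    p=np.array([proj(c,(x+r*np.cos(t),y+r*np.sin(t),z)) for t in th for z in (z0,z0+h)])
    H=cv2.convexHull(p.astype(np.float32)); M=cv2.moments(H); return np.array([M['m10']/M['m00'],M['m01']/M['m00']])
def ct(x,y): # top ring centroid
    return proj("top",(x,y,28))
for t,s in (((182.91,217.46),(189.23,338.74)),((179.91,253.45),(221.0,364.19))):
    for nm,cams in (("top",1),("side",2),("both",3)):
        f=lambda p: np.r_[(hull("top",*p)-t) if cams&1 else [], (hull("side",*p)-s) if cams&2 else []]
        r=least_squares(f,[600,300]); print(nm,r.x,f(r.x))
    print("ring",onplane("top",t,28))
tp=[(295.41,230.44),(312.08,232.92),(328.91,235.22),(345.96,237.4)]
sd=[(296.97,229.76),(309.45,221.92),(321.39,214.41),(332.81,207.09)]
for a,b in zip(tp,sd): print(onplane("top",a,120),onplane("side",b,118),tri(a,b))
P=np.array([onplane("top",a,120)[:2] for a in tp]); print(P.mean(0),np.degrees(np.arctan2(*(P[0]-P[3])[::-1])))
P=np.array([onplane("side",a,118)[:2] for a in sd]); print(P.mean(0),np.degrees(np.arctan2(*(P[0]-P[3])[::-1])))
E
```

```text
Traceback (most recent call last):
  File "h.py", line 9, in proj
    K,R,t=cal(c); p=K@(R@np.array(P,float)+t); return p[:2]/p[2]
          ~~~^^^
  File "h.py", line 4, in cal
    k=env.calibration(c); R=cv2.Rodrigues(k['rvec'])[0]; return k['intrinsics'],R,np.array(k['tvec'])
ValueError: time passes only in moves, steps and waits
```

```bash
sed -i 's/^def cal(c):/import functools\n@functools.lru_cache(None)\ndef cal(c):/' h.py; cat > sl.py <<'E'
from meas import *
from scipy.optimize import least_squares
th=np.linspace(0,2*np.pi,40)
def hull(c,x,y,z0=0,h=28,r=13):
    p=np.array([proj(c,(x+r*np.cos(t),y+r*np.sin(t),z)) for t in th for z in (z0,z0+h)])
    H=cv2.convexHull(p.astype(np.float32)); M=cv2.moments(H); return np.array([M['m10']/M['m00'],M['m01']/M['m00']])
def loc(t,s):
    for nm,cams in (("top",1),("side",2),("both",3)):
        f=lambda p: np.r_[(hull("top",*p)-t) if cams&1 else [], (hull("side",*p)-s) if cams&2 else []]
        r=least_squares(f,[600,300],diff_step=1e-2); print(nm,r.x,f(r.x))
    print("ring",onplane("top",t,28))
E
python3 - <<'E'
from sl import *
loc((182.91,217.46),(189.23,338.74)); loc((179.91,253.45),(221.0,364.19))
tp=[(295.41,230.44),(312.08,232.92),(328.91,235.22),(345.96,237.4)]
sd=[(296.97,229.76),(309.45,221.92),(321.39,214.41),(332.81,207.09)]
for a,b in zip(tp,sd): print(onplane("top",a,120),onplane("side",b,118),tri(a,b))
P=np.array([onplane("top",a,120)[:2] for a in tp]); print(P.mean(0),np.degrees(np.arctan2(*(P[0]-P[3])[::-1])))
P=np.array([onplane("side",a,118)[:2] for a in sd]); print(P.mean(0),np.degrees(np.arctan2(*(P[0]-P[3])[::-1])))
E
```

```text
top [648.7 301.8] [0. 0.]
side [646.4 301.5] [-0.  0.]
both [647.5 301.5] [ 0.1  0.5 -0.4 -0.3]
ring [647.  297.8  28. ]
top [563.7 304.3] [0. 0.]
side [561.1 303.8] [ 0. -0.]
both [562.2 303.8] [ 0.2  0.7 -0.5 -0.3]
ring [563.1 300.3  28. ]
[614.   29.7 120. ] [610.3  31.5 118. ] (array([613.5,  29.3, 115.2]), [np.float64(1.1750378304152915), np.float64(1.1750378304147024)])
[609.6  -5.8 120. ] [606.2  -4.2 118. ] (array([609.2,  -6.3, 115.4]), [np.float64(1.105102321183443), np.float64(1.105102321183679)])
[605.7 -41.5 120. ] [602.2 -39.7 118. ] (array([605.2, -42.2, 115.2]), [np.float64(1.0934439338831432), np.float64(1.0934439338833837)])
[602.  -77.7 120. ] [598.4 -75.6 118. ] (array([601.6, -78.5, 114.9]), [np.float64(1.0314637240591975), np.float64(1.0314637240590903)])
[607.8 -23.8] 83.65328433065426
[604.3 -22. ] 83.6902442395368
```

drive_tool(commands=[{"dx": 9.2, "dy": 22.8, "dz": 0, "yaw": 7}, {"dx": 9.2, "dy": 22.8, "dz": 0, "yaw": 7}, {"dx": 9.2, "dy": 22.8, "dz": 0, "yaw": 7}, {"dx": 9.2, "dy": 22.8, "dz": 0, "yaw": 7}, {"dx": 9.2, "dy": 22.8, "dz": 0, "yaw": 7}])

```text
t: 18.15
eef_pos: [489.6, 122.3, 181.9]
tcp_rot: [3.142, 0.0, 0.499]
ft_force: [0.5, -0.3, 0.4]
opening: 0.703
```

drive_tool(commands=[{"dx": 9.2, "dy": 22.8, "dz": 0, "yaw": 7}, {"dx": 9.2, "dy": 22.8, "dz": 0, "yaw": 7}, {"dx": 9.2, "dy": 22.8, "dz": 0, "yaw": 7}, {"dx": 9.2, "dy": 22.8, "dz": 0, "yaw": 7}, {"dx": 9.2, "dy": 22.8, "dz": 0, "yaw": 7}])

```text
t: 18.57
eef_pos: [535.5, 236.4, 181.8]
tcp_rot: [-3.142, 0.0, 1.11]
ft_force: [0.3, -1.4, 0.1]
opening: 0.699
```

drive_tool(commands=[{"dx": 9.2, "dy": 22.8, "dz": -30, "yaw": 7}, {"dx": 9.2, "dy": 22.8, "dz": -30, "yaw": 7}, {"dx": 9, "dy": 23, "dz": -30, "yaw": 6}, {"dx": 0, "dy": 0, "dz": 0, "yaw": 0}, {"dx": 0, "dy": 0, "dz": 0, "yaw": 0}])

```text
t: 18.98
eef_pos: [561.8, 304.2, 89.9]
tcp_rot: [-3.138, 0.002, 1.454]
ft_force: [-0.6, -0.3, 0.1]
opening: 0.698
```

```bash
python3 - <<'E'
from sl import *
s=env.state(); print(s['t'],s['eef_pos'],np.degrees(s['tcp_rot']),s['ft_force'],s['opening'])
im=env.read_camera("side");c=im[250:400,150:310]; cv2.imwrite("pics/s12.png",cv2.resize(c,None,fx=4,fy=4,interpolation=2)[:,:,::-1])
for q in ("sleeve0",): print([(np.round(d['pixel'],1).tolist(),round(d['conf'],2)) for d in env.place_of(q,"side")])
E
```

```text
18.9833 [561.8 304.2  89.9] [-179.8    0.1   83.3] [-0.6 -0.3  0.1] 0.697863229720753
[([221.4, 365.6], 0.79), ([190.5, 335.6], 0.69)]
```

View pics/s12.png

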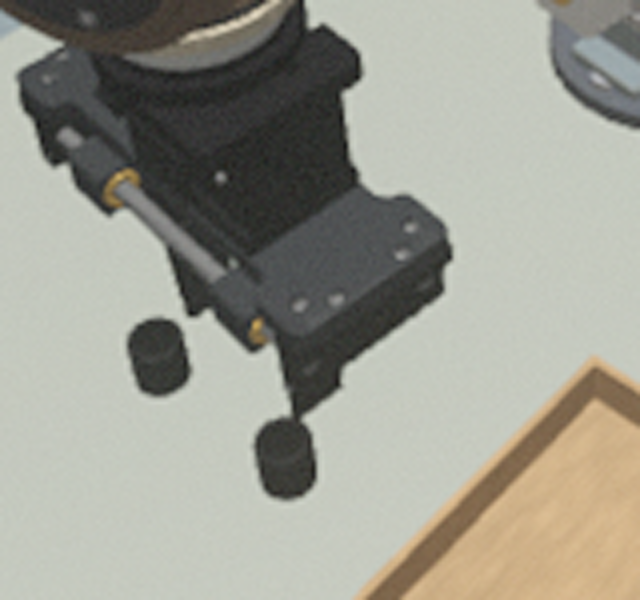

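drive_tool(commands=[{"dx": 0, "dy": -1, "dz": -28, "yaw": 0}, {"dx": 0, "dy": 0, "dz": -28, "yaw": 0}, {"dx": 0, "dy": 0, "dz": -20, "yaw": 0}, {"dx": 0, "dy": 0, "dz": -8, "yaw": 0}, {"dx": 0, "dy": 0, "dz": 0, "yaw": 0}])

```text
t: 19.5
eef_pos: [562.5, 302.0, 8.0]
tcp_rot: [-3.141, 0.0, 1.452]
ft_force: [0.2, -0.2, 0.7]
opening: 0.7
```

```bash
python3 - <<'E'
from sl import *
s=env.state(); print(s['t'],s['eef_pos'],np.degrees(s['tcp_rot']),s['ft_force'],s['opening'])
im=env.read_camera("side");c=im[290:410,160:280]; cv2.imwrite("pics/s13.png",cv2.resize(c,None,fx=5,fy=5,interpolation=2)[:,:,::-1])
E
```

```text
19.5 [562.5 302.    8. ] [-180.     0.    83.2] [ 0.2 -0.2  0.7] 0.6999504783124665
```

View pics/s13.png

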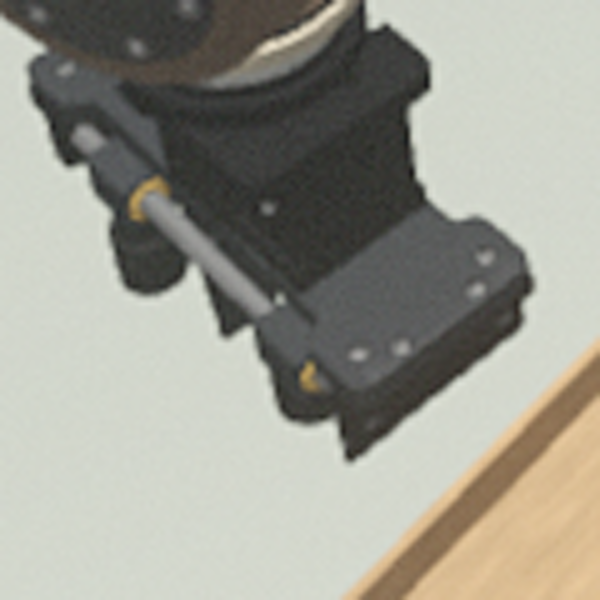

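Sleeve sits between the fingers. Close and lift.

drive_tool(commands=[{"dx": 0, "dy": 0, "dz": 0, "yaw": 0}, {"dx": 0, "dy": 0, "dz": 0, "yaw": 0}, {"dx": 0, "dy": 0, "dz": 0, "yaw": 0}, {"dx": 0, "dy": 0, "dz": 0, "yaw": 0}, {"dx": 0, "dy": 0, "dz": 0, "yaw": 0}], grip=0)

```text
t: 19.97
eef_pos: [562.8, 303.0, 8.6]
tcp_rot: [3.141, -0.0, 1.453]
ft_force: [-0.2, -0.2, -0.3]
opening: 0.409
```

drive_tool(commands=[{"dx": 0, "dy": 0, "dz": 0, "yaw": 0}, {"dx": 0, "dy": 0, "dz": 0, "yaw": 0}, {"dx": 0, "dy": 0, "dz": 0, "yaw": 0}, {"dx": 0, "dy": 0, "dz": 0, "yaw": 0}])

```text
t: 20.3
eef_pos: [562.6, 302.9, 8.1]
tcp_rot: [3.141, -0.0, 1.453]
ft_force: [-0.6, -0.5, 3.1]
opening: 0.259
```

drive_tool(commands=[{"dx": 0, "dy": 0, "dz": 30, "yaw": 0}, {"dx": 0, "dy": 0, "dz": 40, "yaw": 0}, {"dx": 0, "dy": 0, "dz": 40, "yaw": 0}, {"dx": 0, "dy": 0, "dz": 40, "yaw": 0}, {"dx": 0, "dy": 0, "dz": 0, "yaw": 0}])

```text
t: 20.72
eef_pos: [565.2, 304.1, 165.7]
tcp_rot: [3.132, -0.005, 1.454]
ft_force: [0.0, 0.3, 1.1]
opening: 0.262
```

```bash
python3 - <<'E'
from sl import *
s=env.state(); print(s['t'],s['eef_pos'],np.degrees(s['tcp_rot']),s['ft_force'],s['opening'])
im=env.read_camera("side");c=im[220:340,160:280]; cv2.imwrite("pics/s14.png",cv2.resize(c,None,fx=5,fy=5,interpolation=2)[:,:,::-1])
x,y,z=s['eef_pos']; print(hull("side",x,y,z-8), proj("side",(x,y,z)))
E
```

```text
20.7167 [565.2 304.1 165.7] [179.4  -0.3  83.3] [0.  0.3 1.1] 0.2623646795431299
[207.4 302.8] [208.  305.4]
```

View pics/s14.png

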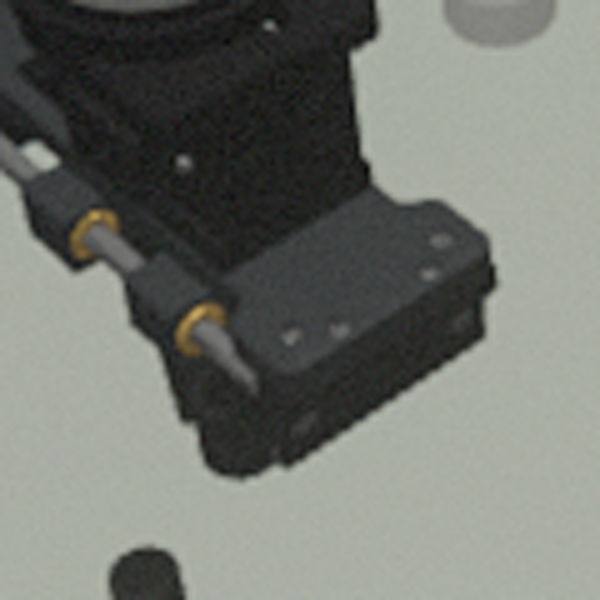

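drive_tool(commands=[{"dx": 4.6, "dy": -31, "dz": 0, "yaw": 0}, {"dx": 4.6, "dy": -31, "dz": 0, "yaw": 0}, {"dx": 4.6, "dy": -31, "dz": 0, "yaw": 0}, {"dx": 4.6, "dy": -31, "dz": 0, "yaw": 0}, {"dx": 4.6, "dy": -31, "dz": 0, "yaw": 0}])

```text
t: 21.18
eef_pos: [585.1, 146.4, 156.5]
tcp_rot: [-3.14, 0.001, 1.454]
ft_force: [0.1, -0.5, -0.0]
opening: 0.261
```

drive_tool(commands=[{"dx": 4.6, "dy": -31, "dz": 0, "yaw": 0}, {"dx": 4.6, "dy": -31, "dz": 0, "yaw": 0}, {"dx": 4.6, "dy": -31, "dz": 0, "yaw": 0}, {"dx": 4.6, "dy": -31, "dz": 0, "yaw": 0}, {"dx": 4.6, "dy": -30.5, "dz": 0, "yaw": 0}])

```text
t: 21.6
eef_pos: [608.1, -8.2, 156.5]
tcp_rot: [-3.14, 0.0, 1.453]
ft_force: [-0.4, 0.4, -0.4]
opening: 0.255
```

drive_tool(commands=[{"dx": 0, "dy": 0, "dz": -10, "yaw": 0}, {"dx": 0, "dy": 0, "dz": -5, "yaw": 0}, {"dx": 0, "dy": 0, "dz": 0, "yaw": 0}, {"dx": 0, "dy": 0, "dz": 0, "yaw": 0}, {"dx": 0, "dy": 0, "dz": 0, "yaw": 0}])

```text
t: 22.02
eef_pos: [608.5, -5.4, 142.8]
tcp_rot: [-3.141, -0.0, 1.455]
ft_force: [0.9, 0.3, -0.0]
opening: 0.258
```

```bash
python3 - <<'E'
from sl import *
s=env.state(); print(s['t'],s['eef_pos'],np.degrees(s['tcp_rot']),s['ft_force'],s['opening'])
im=env.read_camera("side");c=im[150:270,260:380]; cv2.imwrite("pics/s15.png",cv2.resize(c,None,fx=5,fy=5,interpolation=2)[:,:,::-1])
x,y,z=609.5,-6.5,s['eef_pos'][2]
p=np.array([proj("side",(x+13*np.cos(t),y+13*np.sin(t),z-8)) for t in th]); print("bottom ellipse exp crop",(p.min(0)-[260,150])*5,(p.max(0)-[260,150])*5)
for v in (-54,-18,18,54):
    a=.117; P=(607.8+np.sin(a)*v,-23.8+np.cos(a)*v,128); print((proj("side",P)-[260,150])*5)
E
```

```text
22.0167 [608.5  -5.4 142.8] [-180.    -0.    83.4] [ 0.9  0.3 -0. ] 0.2579358380164731
bottom ellipse exp crop [212.9 302.1] [276.6 341.1]
[361.7 261.9]
[303.6 297.6]
[243.  334.8]
[179.8 373.7]
```

View pics/s15.png

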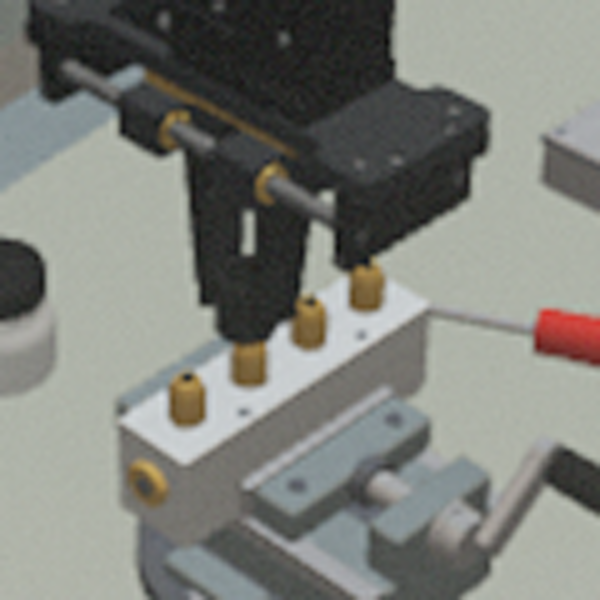

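drive_tool(commands=[{"dx": 0, "dy": 0, "dz": -4, "yaw": 0}, {"dx": 0, "dy": 0, "dz": -4, "yaw": 0}, {"dx": 0, "dy": 0, "dz": -3, "yaw": 0}, {"dx": 0, "dy": 0, "dz": 0, "yaw": 0}])

```text
t: 22.4
eef_pos: [608.3, -6.4, 131.2]
tcp_rot: [-3.141, 0.0, 1.454]
ft_force: [-0.1, 0.0, 0.4]
opening: 0.26
```

drive_tool(commands=[{"dx": 0, "dy": 0, "dz": -3, "yaw": 0}, {"dx": 0, "dy": 0, "dz": -3, "yaw": 0}, {"dx": 0, "dy": 0, "dz": 0, "yaw": 0}])

```text
t: 22.65
eef_pos: [608.4, -6.6, 125.3]
tcp_rot: [-3.141, 0.0, 1.453]
ft_force: [0.6, 0.7, -0.3]
opening: 0.257
```

drive_tool(commands=[{"dx": 0, "dy": 0, "dz": -3, "yaw": 0}, {"dx": 0, "dy": 0, "dz": -3, "yaw": 0}, {"dx": 0, "dy": 0, "dz": -2, "yaw": 0}, {"dx": 0, "dy": 0, "dz": 0, "yaw": 0}])

```text
t: 22.98
eef_pos: [608.4, -6.6, 117.4]
tcp_rot: [-3.141, 0.0, 1.453]
ft_force: [0.2, 0.0, 0.3]
opening: 0.262
```

drive_tool(commands=[{"dx": 0, "dy": 0, "dz": -2, "yaw": 0}, {"dx": 0, "dy": 0, "dz": 0, "yaw": 0}, {"dx": 0, "dy": 0, "dz": 0, "yaw": 0}])

```text
t: 23.23
eef_pos: [608.7, -6.6, 116.0]
tcp_rot: [3.141, 0.0, 1.453]
ft_force: [0.2, -0.1, 0.5]
opening: 0.262
```

drive_tool(commands=[{"dx": 0, "dy": 0, "dz": -1, "yaw": 0}, {"dx": 0, "dy": 0, "dz": -1, "yaw": 0}, {"dx": 0, "dy": 0, "dz": 0, "yaw": 0}])

```text
t: 23.48
eef_pos: [608.8, -6.6, 115.9]
tcp_rot: [3.14, 0.0, 1.454]
ft_force: [-7.3, 0.5, 18.6]
opening: 0.261
```

```bash
python3 - <<'E'
from sl import *
s=env.state(); print(s['t'],s['eef_pos'],np.degrees(s['tcp_rot']),s['ft_force'],s['opening'])
im=env.read_camera("side");c=im[150:270,260:380]; cv2.imwrite("pics/s16.png",cv2.resize(c,None,fx=5,fy=5,interpolation=2)[:,:,::-1])
E
```

```text
23.4833 [608.8  -6.6 115.9] [179.9   0.   83.3] [-7.3  0.5 18.6] 0.2609144142559621
```

View pics/s16.png

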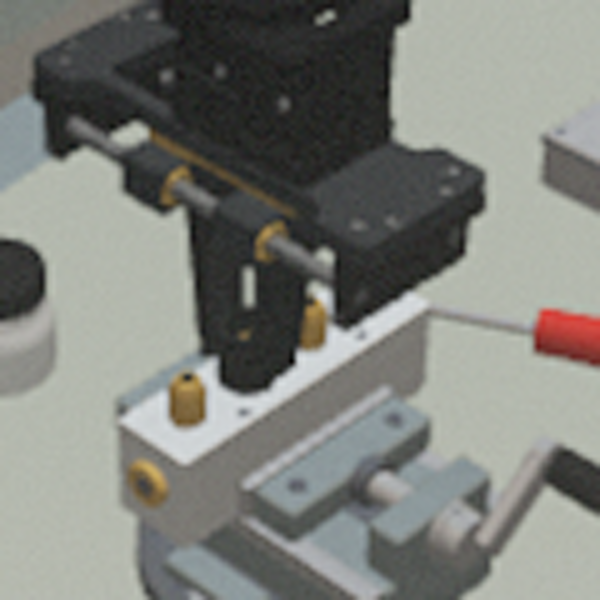

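drive_tool(commands=[{"dx": 0, "dy": 0, "dz": 1.5, "yaw": 0}, {"dx": 0, "dy": 0, "dz": 0, "yaw": 0}, {"dx": 0, "dy": 0, "dz": 0, "yaw": 0}, {"dx": 0, "dy": 0, "dz": 0, "yaw": 0}, {"dx": 0, "dy": 0, "dz": 0, "yaw": 0}], grip=0.7)

```text
t: 23.95
eef_pos: [608.6, -6.6, 115.1]
tcp_rot: [-3.141, 0.0, 1.453]
ft_force: [-1.2, 0.6, 0.3]
opening: 0.555
```

drive_tool(commands=[{"dx": 0, "dy": 0, "dz": 5, "yaw": 0}, {"dx": 0, "dy": 0, "dz": 20, "yaw": 0}, {"dx": 0, "dy": 0, "dz": 25, "yaw": 0}, {"dx": 4, "dy": 25, "dz": 5, "yaw": 0}, {"dx": 4, "dy": 30, "dz": 0, "yaw": 0}])

```text
t: 24.37
eef_pos: [617.7, 47.6, 172.9]
tcp_rot: [3.138, -0.0, 1.451]
ft_force: [1.3, 0.9, -0.4]
opening: 0.702
```

drive_tool(commands=[{"dx": 4, "dy": 30, "dz": 0, "yaw": 0}, {"dx": 4, "dy": 30, "dz": 0, "yaw": 0}, {"dx": 4, "dy": 30, "dz": 0, "yaw": 0}, {"dx": 4, "dy": 30, "dz": 0, "yaw": 0}, {"dx": 4, "dy": 30, "dz": 0, "yaw": 0}])

```text
t: 24.78
eef_pos: [636.6, 199.9, 170.7]
tcp_rot: [3.141, -0.0, 1.453]
ft_force: [0.7, -0.4, -0.5]
opening: 0.699
```

```bash
python3 - <<'E'
from sl import *
s=env.state(); print(s['t'],s['eef_pos'],np.degrees(s['tcp_rot']),s['ft_force'],s['opening'])
for c in("top","side"):
    im=env.read_camera(c); cv2.imwrite(f"pics/{c}17.png",im[:,:,::-1])
    for q in ("sleeve0",): print(c,q,[(np.round(d['pixel'],1).tolist(),round(d['conf'],2)) for d in env.place_of(q,c)])
E
```

```text
24.7833 [636.6 199.9 170.7] [180.   -0.   83.3] [ 0.7 -0.4 -0.5] 0.6988416347736087
top sleeve0 [([313.1, 234.4], 0.61)]
side sleeve0 [([307.4, 221.3], 0.77), ([187.5, 340.1], 0.63), ([306.2, 219.5], 0.42)]
```

View pics/side17.png

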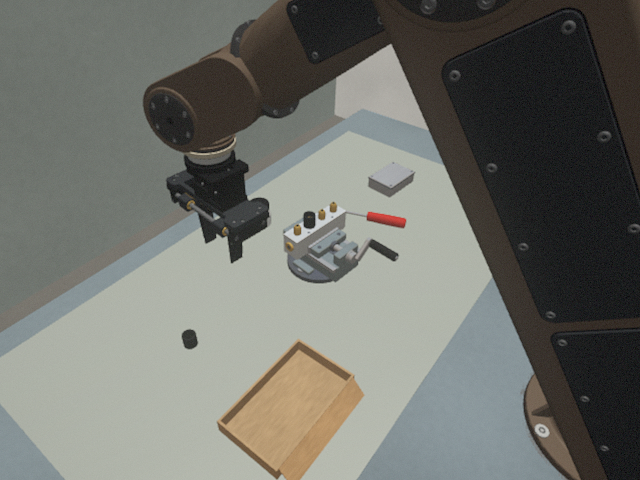

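View pics/top17.png

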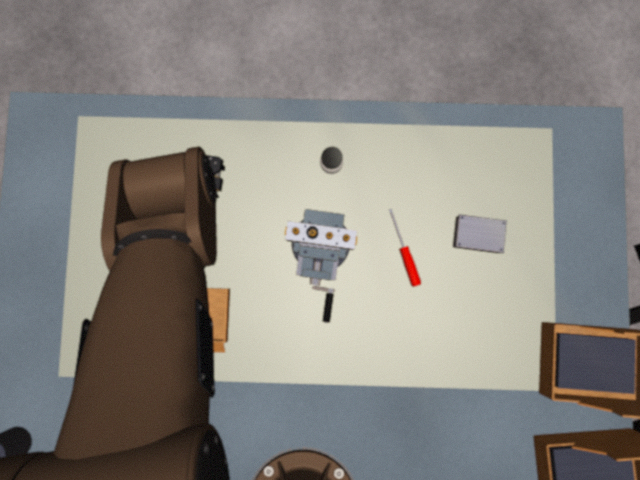

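drive_tool(commands=[{"dx": 3, "dy": 27, "dz": -10, "yaw": 0}, {"dx": 3, "dy": 27, "dz": -20, "yaw": 0}, {"dx": 3, "dy": 27, "dz": -25, "yaw": 0}, {"dx": 1.8, "dy": 21.5, "dz": -25, "yaw": 0}, {"dx": 0, "dy": 0, "dz": 0, "yaw": 0}])

```text
t: 25.4
eef_pos: [645.4, 302.1, 85.3]
tcp_rot: [-3.136, 0.003, 1.455]
ft_force: [0.4, -0.2, -0.3]
opening: 0.697
```

drive_tool(commands=[{"dx": 0, "dy": 0, "dz": -25, "yaw": 0}, {"dx": 0, "dy": 0, "dz": -25, "yaw": 0}, {"dx": 0, "dy": 0, "dz": -22.5, "yaw": 0}, {"dx": 0, "dy": 0, "dz": -10, "yaw": 0}, {"dx": 0, "dy": 0, "dz": 0, "yaw": 0}])

```text
t: 25.82
eef_pos: [646.8, 299.0, 6.3]
tcp_rot: [-3.139, 0.002, 1.452]
ft_force: [-1.4, -1.1, 0.3]
opening: 0.702
```

```bash
python3 - <<'E'
from sl import *
s=env.state(); print(s['t'],s['eef_pos'],np.degrees(s['tcp_rot']),s['ft_force'],s['opening'])
im=env.read_camera("side");c=im[260:380,130:250]; cv2.imwrite("pics/s18.png",cv2.resize(c,None,fx=5,fy=5,interpolation=2)[:,:,::-1])
E
```

```text
25.8167 [646.8 299.    6.3] [-179.8    0.1   83.2] [-1.4 -1.1  0.3] 0.7017862337148312
```

View pics/s18.png

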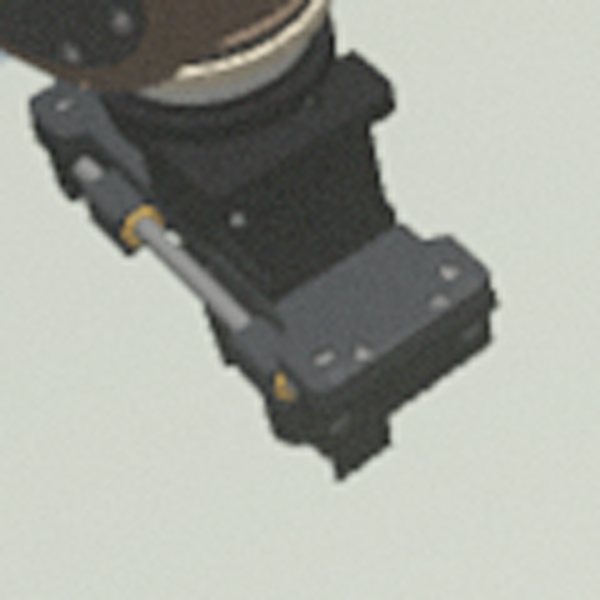

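drive_tool(commands=[{"dx": 0, "dy": 0, "dz": 0, "yaw": 0}, {"dx": 0, "dy": 0, "dz": 0, "yaw": 0}, {"dx": 0, "dy": 0, "dz": 0, "yaw": 0}, {"dx": 0, "dy": 0, "dz": 0, "yaw": 0}, {"dx": 0, "dy": 0, "dz": 0, "yaw": 0}], grip=0)

```text
t: 26.28
eef_pos: [647.6, 301.0, 8.7]
tcp_rot: [3.141, -0.0, 1.454]
ft_force: [-0.4, 0.0, -0.1]
opening: 0.407
```

drive_tool(commands=[{"dx": 0, "dy": 0, "dz": 0, "yaw": 0}, {"dx": 0, "dy": 0, "dz": 0, "yaw": 0}, {"dx": 0, "dy": 0, "dz": 0, "yaw": 0}, {"dx": 0, "dy": 0, "dz": 0, "yaw": 0}])

```text
t: 26.62
eef_pos: [647.4, 301.0, 8.2]
tcp_rot: [3.141, -0.0, 1.454]
ft_force: [-0.4, -0.2, 2.3]
opening: 0.268
```

drive_tool(commands=[{"dx": 0, "dy": 0, "dz": 30, "yaw": 0}, {"dx": 0, "dy": 0, "dz": 40, "yaw": 0}, {"dx": 0, "dy": 0, "dz": 40, "yaw": 0}, {"dx": 0, "dy": 0, "dz": 40, "yaw": 0}, {"dx": 0, "dy": 0, "dz": 0, "yaw": 0}])

```text
t: 27.03
eef_pos: [650.1, 302.0, 166.7]
tcp_rot: [3.131, -0.005, 1.454]
ft_force: [0.7, 0.3, 1.3]
opening: 0.267
```

```bash
python3 - <<'E'
from sl import *
s=env.state(); print(s['t'],s['eef_pos'],np.degrees(s['tcp_rot']),s['ft_force'],s['opening'])
im=env.read_camera("side");c=im[200:380,120:280]; cv2.imwrite("pics/s19.png",cv2.resize(c,None,fx=3,fy=3,interpolation=2)[:,:,::-1])
E
```

```text
27.0333 [650.1 302.  166.7] [179.4  -0.3  83.3] [0.7 0.3 1.3] 0.26682114442913135
```

View pics/s19.png

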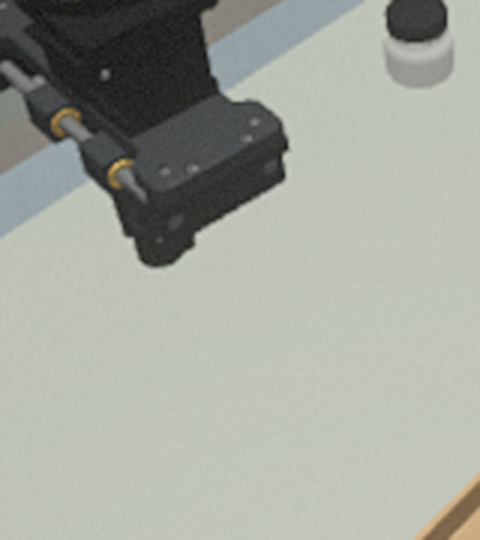

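drive_tool(commands=[{"dx": -3.9, "dy": -31, "dz": 0, "yaw": 0}, {"dx": -3.9, "dy": -31, "dz": 0, "yaw": 0}, {"dx": -3.9, "dy": -31, "dz": 0, "yaw": 0}, {"dx": -3.9, "dy": -31, "dz": 0, "yaw": 0}, {"dx": -3.9, "dy": -31, "dz": 0, "yaw": 0}])

```text
t: 27.5
eef_pos: [627.0, 144.5, 156.7]
tcp_rot: [-3.14, 0.0, 1.454]
ft_force: [0.2, -0.6, 0.4]
opening: 0.273
```

drive_tool(commands=[{"dx": -3.9, "dy": -31, "dz": 0, "yaw": 0}, {"dx": -3.9, "dy": -31, "dz": 0, "yaw": 0}, {"dx": -3.9, "dy": -31, "dz": 0, "yaw": 0}, {"dx": -3.9, "dy": -31, "dz": 0, "yaw": 0}, {"dx": -3.9, "dy": -31, "dz": 0, "yaw": 0}])

```text
t: 27.92
eef_pos: [607.6, -10.5, 156.8]
tcp_rot: [-3.14, 0.0, 1.453]
ft_force: [0.1, 0.9, -0.4]
opening: 0.269
```

drive_tool(commands=[{"dx": -4, "dy": -33.3, "dz": 0, "yaw": 0}, {"dx": 0, "dy": 0, "dz": -10, "yaw": 0}, {"dx": 0, "dy": 0, "dz": -5, "yaw": 0}, {"dx": 0, "dy": 0, "dz": 0, "yaw": 0}, {"dx": 0, "dy": 0, "dz": 0, "yaw": 0}])

```text
t: 28.33
eef_pos: [604.2, -41.4, 142.1]
tcp_rot: [-3.14, -0.0, 1.454]
ft_force: [-0.3, 0.2, 0.0]
opening: 0.267
```

```bash
python3 - <<'E'
from sl import *
s=env.state(); print(s['t'],s['eef_pos'],np.degrees(s['tcp_rot']),s['ft_force'],s['opening'])
im=env.read_camera("side");c=im[150:270,260:380]; cv2.imwrite("pics/s20.png",cv2.resize(c,None,fx=5,fy=5,interpolation=2)[:,:,::-1])
E
```

```text
28.3333 [604.2 -41.4 142.1] [-179.9   -0.    83.3] [-0.3  0.2  0. ] 0.2674484459666239
```

View pics/s20.png

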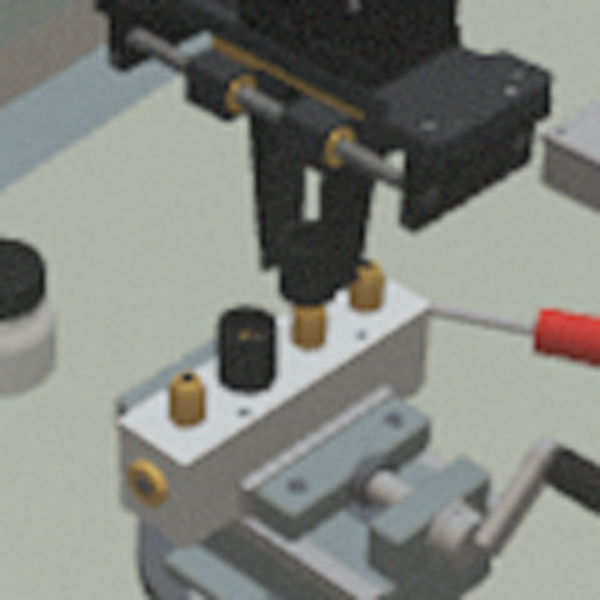

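drive_tool(commands=[{"dx": 0, "dy": 0, "dz": -4, "yaw": 0}, {"dx": 0, "dy": 0, "dz": -4, "yaw": 0}, {"dx": 0, "dy": 0, "dz": -4, "yaw": 0}, {"dx": 0, "dy": 0, "dz": -4, "yaw": 0}, {"dx": 0, "dy": 0, "dz": 0, "yaw": 0}])

```text
t: 28.8
eef_pos: [604.1, -42.2, 126.0]
tcp_rot: [-3.14, -0.0, 1.454]
ft_force: [1.3, -0.6, 0.4]
opening: 0.271
```

drive_tool(commands=[{"dx": 0, "dy": 0, "dz": -3, "yaw": 0}, {"dx": 0, "dy": 0, "dz": -3, "yaw": 0}, {"dx": 0, "dy": 0, "dz": -3, "yaw": 0}, {"dx": 0, "dy": 0, "dz": -1, "yaw": 0}, {"dx": 0, "dy": 0, "dz": 0, "yaw": 0}])

```text
t: 29.22
eef_pos: [604.3, -42.4, 116.7]
tcp_rot: [-3.141, -0.0, 1.453]
ft_force: [-0.9, 0.6, -1.1]
opening: 0.272
```

drive_tool(commands=[{"dx": 0, "dy": 0, "dz": -1, "yaw": 0}, {"dx": 0, "dy": 0, "dz": -1, "yaw": 0}, {"dx": 0, "dy": 0, "dz": -1, "yaw": 0}, {"dx": 0, "dy": 0, "dz": 0, "yaw": 0}])

```text
t: 29.55
eef_pos: [604.6, -42.5, 115.9]
tcp_rot: [3.14, 0.0, 1.454]
ft_force: [-6.1, -0.3, 17.4]
opening: 0.27
```

```bash
python3 - <<'E'
from sl import *
s=env.state(); print(s['t'],s['eef_pos'],np.degrees(s['tcp_rot']),s['ft_force'],s['opening'])
im=env.read_camera("side");c=im[150:270,260:380]; cv2.imwrite("pics/s21.png",cv2.resize(c,None,fx=5,fy=5,interpolation=2)[:,:,::-1])
E
```

```text
29.55 [604.6 -42.5 115.9] [179.9   0.   83.3] [-6.1 -0.3 17.4] 0.270402826254526
```

View pics/s21.png

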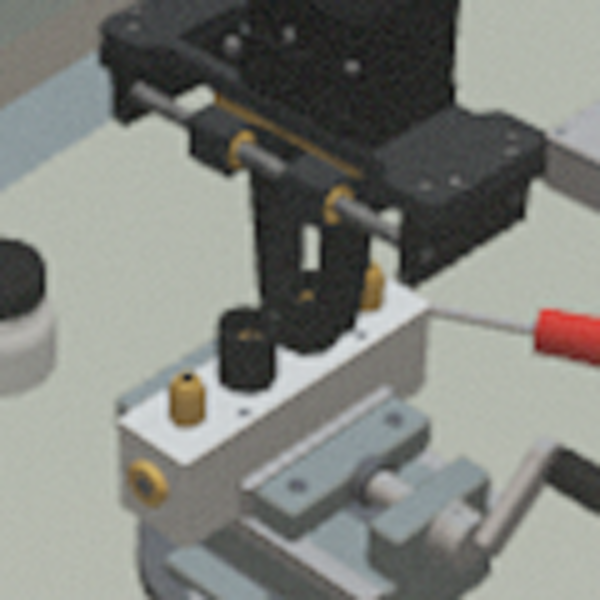

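drive_tool(commands=[{"dx": 0, "dy": 0, "dz": 1, "yaw": 0}, {"dx": 0, "dy": 0, "dz": 0, "yaw": 0}, {"dx": 0, "dy": 0, "dz": 0, "yaw": 0}, {"dx": 0, "dy": 0, "dz": 0, "yaw": 0}, {"dx": 0, "dy": 0, "dz": 0, "yaw": 0}], grip=0.7)

```text
t: 30.02
eef_pos: [604.4, -42.4, 114.7]
tcp_rot: [-3.141, -0.0, 1.453]
ft_force: [0.4, 0.5, -0.4]
opening: 0.564
```

drive_tool(commands=[{"dx": 0, "dy": 0, "dz": 5, "yaw": 0}, {"dx": 0, "dy": 0, "dz": 20, "yaw": 0}, {"dx": 0, "dy": 0, "dz": 25, "yaw": 0}, {"dx": 0, "dy": 0, "dz": 25, "yaw": 0}, {"dx": -12.2, "dy": 0, "dz": 0, "yaw": -6}])

```text
t: 30.43
eef_pos: [595.0, -42.8, 194.6]
tcp_rot: [3.134, -0.0, 1.35]
ft_force: [0.2, 0.4, 0.0]
opening: 0.699
```

drive_tool(commands=[{"dx": -25, "dy": 0, "dz": 0, "yaw": -7}, {"dx": -25, "dy": 0, "dz": 0, "yaw": -7}, {"dx": -25, "dy": 0, "dz": 0, "yaw": -7}, {"dx": -25, "dy": 0, "dz": 0, "yaw": -7}, {"dx": -25, "dy": 0, "dz": 0, "yaw": -7}])

```text
t: 30.85
eef_pos: [466.0, -42.3, 190.2]
tcp_rot: [3.141, -0.0, 0.732]
ft_force: [-0.3, -0.4, 0.0]
opening: 0.701
```

drive_tool(commands=[{"dx": -24, "dy": -0.3, "dz": 0, "yaw": -7}, {"dx": 0, "dy": 0, "dz": 0, "yaw": -7}, {"dx": 0, "dy": 0, "dz": 0, "yaw": -7}, {"dx": 0, "dy": 0, "dz": 0, "yaw": -7}, {"dx": 0, "dy": 0, "dz": 0, "yaw": -7}])

```text
t: 31.27
eef_pos: [443.2, -42.8, 190.4]
tcp_rot: [3.141, -0.001, 0.121]
ft_force: [-0.5, 0.6, 0.1]
opening: 0.698
```

drive_tool(commands=[{"dx": 0, "dy": 0, "dz": 0, "yaw": -7}, {"dx": 0, "dy": 0, "dz": -20, "yaw": -7}, {"dx": 0, "dy": 0, "dz": -10, "yaw": 0}, {"dx": 0, "dy": 0, "dz": 0, "yaw": 0}, {"dx": 0, "dy": 0, "dz": 0, "yaw": 0}])

```text
t: 31.68
eef_pos: [443.2, -42.7, 160.1]
tcp_rot: [-3.142, 0.001, -0.116]
ft_force: [0.0, -0.0, -0.1]
opening: 0.704
```

```bash
python3 - <<'E'
from sl import *
s=env.state(); print(s['t'],s['eef_pos'],np.degrees(s['tcp_rot']),s['ft_force'],s['opening'])
im=env.read_camera("side");c=im[150:300,280:440]; cv2.imwrite("pics/s22.png",cv2.resize(c,None,fx=4,fy=4,interpolation=2)[:,:,::-1])
im=env.read_camera("top");c=im[200:330,250:400]; cv2.imwrite("pics/t22.png",cv2.resize(c,None,fx=4,fy=4,interpolation=2)[:,:,::-1])
E
```

```text
31.6833 [443.2 -42.7 160.1] [-180.     0.    -6.7] [ 0.  -0.  -0.1] 0.7041468942892842
```

View pics/s22.png

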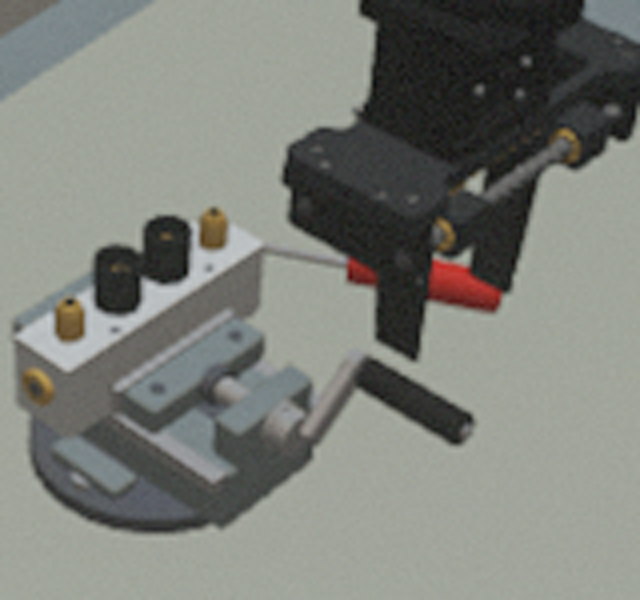

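View pics/t22.png

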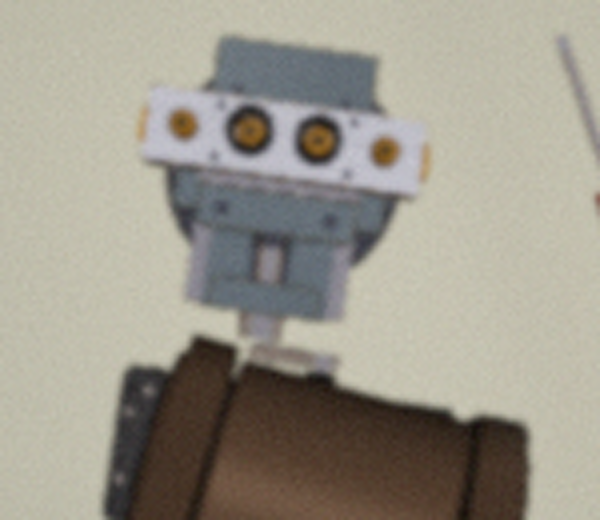

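drive_tool(commands=[{"dx": 0, "dy": 0, "dz": -30, "yaw": 0}, {"dx": 0, "dy": 0, "dz": -30, "yaw": 0}, {"dx": 0, "dy": 0, "dz": -18, "yaw": 0}, {"dx": 0, "dy": 0, "dz": 0, "yaw": 0}, {"dx": 0, "dy": 0, "dz": 0, "yaw": 0}])

```text
t: 32.2
eef_pos: [443.3, -42.8, 82.3]
tcp_rot: [-3.142, 0.001, -0.117]
ft_force: [1.4, -0.7, 0.8]
opening: 0.699
```

drive_tool(commands=[{"dx": 0, "dy": 0, "dz": 0, "yaw": 0}, {"dx": 0, "dy": 0, "dz": 0, "yaw": 0}, {"dx": 0, "dy": 0, "dz": 0, "yaw": 0}, {"dx": 0, "dy": 0, "dz": 0, "yaw": 0}, {"dx": 0, "dy": 0, "dz": 0, "yaw": 0}], grip=0)

```text
t: 32.62
eef_pos: [443.4, -42.8, 82.5]
tcp_rot: [3.141, -0.001, -0.117]
ft_force: [-0.3, 0.0, -0.2]
opening: 0.408
```

drive_tool(commands=[{"dx": 0, "dy": 0, "dz": 0, "yaw": 0}, {"dx": 0, "dy": 0, "dz": 0, "yaw": 0}, {"dx": 0, "dy": 0, "dz": 0, "yaw": 0}, {"dx": 0, "dy": 0, "dz": 0, "yaw": 0}, {"dx": 0, "dy": 0, "dz": 0, "yaw": 0}])

```text
t: 33.03
eef_pos: [443.2, -42.6, 82.0]
tcp_rot: [-3.142, 0.0, -0.117]
ft_force: [0.1, 2.4, 1.4]
opening: 0.181
```

```bash
python3 wind.py 13.48 6.23 30; python3 -c "
from cell import env; s=env.state(); print(s['eef_pos'],s['ft_force'],s['opening'])"
```

```text
12.27 [{"dx": 0.9, "dy": 7.6, "dz": 7.7, "yaw": 0}, {"dx": 1.1, "dy": 9.2, "dz": 5.7, "yaw": 0}, {"dx": 1.2, "dy": 10.2, "dz": 3.3, "yaw": 0}, {"dx": 1.3, "dy": 10.8, "dz": 0.7, "yaw": 0}, {"dx": 1.2, "dy": 10.6, "dz": -1.8, "yaw": 0}]
11.06 [{"dx": 1.2, "dy": 9.8, "dz": -4.4, "yaw": 0}, {"dx": 1.0, "dy": 8.6, "dz": -6.6, "yaw": 0}, {"dx": 0.8, "dy": 6.7, "dz": -8.5, "yaw": 0}, {"dx": 0.5, "dy": 4.5, "dz": -9.9, "yaw": 0}, {"dx": 0.2, "dy": 2.0, "dz": -10.7, "yaw": 0}]
9.86 [{"dx": 0.0, "dy": -0.6, "dz": -10.8, "yaw": 0}, {"dx": -0.4, "dy": -3.1, "dz": -10.4, "yaw": 0}, {"dx": -0.6, "dy": -5.5, "dz": -9.3, "yaw": 0}, {"dx": -0.9, "dy": -7.6, "dz": -7.7, "yaw": 0}, {"dx": -1.1, "dy": -9.2, "dz": -5.7, "yaw": 0}]
8.65 [{"dx": -1.2, "dy": -10.2, "dz": -3.3, "yaw": 0}, {"dx": -1.3, "dy": -10.8, "dz": -0.7, "yaw": 0}, {"dx": -1.2, "dy": -10.6, "dz": 1.8, "yaw": 0}, {"dx": -1.2, "dy": -9.8, "dz": 4.4, "yaw": 0}, {"dx": -1.0, "dy": -8.6, "dz": 6.6, "yaw": 0}]
7.44 [{"dx": -0.8, "dy": -6.7, "dz": 8.5, "yaw": 0}, {"dx": -0.5, "dy": -4.5, "dz": 9.9, "yaw": 0}, {"dx": -0.2, "dy": -2.0, "dz": 10.7, "yaw": 0}, {"dx": 0.0, "dy": 0.6, "dz": 10.8, "yaw": 0}, {"dx": 0.4, "dy": 3.1, "dz": 10.4, "yaw": 0}]
6.23 [{"dx": 0.6, "dy": 5.5, "dz": 9.3, "yaw": 0}, {"dx": 0.9, "dy": 7.6, "dz": 7.7, "yaw": 0}, {"dx": 1.1, "dy": 9.2, "dz": 5.7, "yaw": 0}, {"dx": 1.2, "dy": 10.2, "dz": 3.3, "yaw": 0}, {"dx": 1.3, "dy": 10.8, "dz": 0.7, "yaw": 0}]
[443.23103353 -42.57890436  81.96163019] [0.08295335 2.40086641 1.42775241] 0.18125194776941003
```

drive_tool(commands=[{"dx": 0.9, "dy": 7.6, "dz": 7.7, "yaw": 0}, {"dx": 1.1, "dy": 9.2, "dz": 5.7, "yaw": 0}, {"dx": 1.2, "dy": 10.2, "dz": 3.3, "yaw": 0}, {"dx": 1.3, "dy": 10.8, "dz": 0.7, "yaw": 0}, {"dx": 1.2, "dy": 10.6, "dz": -1.8, "yaw": 0}])

```text
t: 33.45
eef_pos: [448.7, 6.7, 97.6]
tcp_rot: [3.141, 0.0, -0.117]
ft_force: [1.8, -8.5, -16.8]
opening: 0.184
```

drive_tool(commands=[{"dx": 1.2, "dy": 9.8, "dz": -4.4, "yaw": 0}, {"dx": 1.0, "dy": 8.6, "dz": -6.6, "yaw": 0}, {"dx": 0.8, "dy": 6.7, "dz": -8.5, "yaw": 0}, {"dx": 0.5, "dy": 4.5, "dz": -9.9, "yaw": 0}, {"dx": 0.2, "dy": 2.0, "dz": -10.7, "yaw": 0}])

```text
t: 33.87
eef_pos: [452.2, 37.9, 57.2]
tcp_rot: [3.141, 0.001, -0.116]
ft_force: [-1.9, -16.3, 1.9]
opening: 0.182
```

drive_tool(commands=[{"dx": 0.0, "dy": -0.6, "dz": -10.8, "yaw": 0}, {"dx": -0.4, "dy": -3.1, "dz": -10.4, "yaw": 0}, {"dx": -0.6, "dy": -5.5, "dz": -9.3, "yaw": 0}, {"dx": -0.9, "dy": -7.6, "dz": -7.7, "yaw": 0}, {"dx": -1.1, "dy": -9.2, "dz": -5.7, "yaw": 0}])

```text
t: 34.28
eef_pos: [449.3, 12.2, 13.3]
tcp_rot: [3.142, 0.001, -0.116]
ft_force: [-1.3, 0.8, 6.3]
opening: 0.182
```

drive_tool(commands=[{"dx": -1.2, "dy": -10.2, "dz": -3.3, "yaw": 0}, {"dx": -1.3, "dy": -10.8, "dz": -0.7, "yaw": 0}, {"dx": -1.2, "dy": -10.6, "dz": 1.8, "yaw": 0}, {"dx": -1.2, "dy": -9.8, "dz": 4.4, "yaw": 0}, {"dx": -1.0, "dy": -8.6, "dz": 6.6, "yaw": 0}])

```text
t: 34.7
eef_pos: [443.6, -39.5, 22.7]
tcp_rot: [3.142, 0.0, -0.118]
ft_force: [1.7, 5.9, -1.5]
opening: 0.182
```

drive_tool(commands=[{"dx": -0.8, "dy": -6.7, "dz": 8.5, "yaw": 0}, {"dx": -0.5, "dy": -4.5, "dz": 9.9, "yaw": 0}, {"dx": -0.2, "dy": -2.0, "dz": 10.7, "yaw": 0}, {"dx": 0.0, "dy": 0.6, "dz": 10.8, "yaw": 0}, {"dx": 0.4, "dy": 3.1, "dz": 10.4, "yaw": 0}])

```text
t: 35.12
eef_pos: [442.6, -48.3, 74.0]
tcp_rot: [-3.141, -0.001, -0.119]
ft_force: [6.1, 14.2, -12.1]
opening: 0.183
```

drive_tool(commands=[{"dx": 0.6, "dy": 5.5, "dz": 9.3, "yaw": 0}, {"dx": 0.9, "dy": 7.6, "dz": 7.7, "yaw": 0}, {"dx": 1.1, "dy": 9.2, "dz": 5.7, "yaw": 0}, {"dx": 1.2, "dy": 10.2, "dz": 3.3, "yaw": 0}, {"dx": 1.3, "dy": 10.8, "dz": 0.7, "yaw": 0}])

```text
t: 35.53
eef_pos: [447.5, -4.9, 99.9]
tcp_rot: [3.141, -0.0, -0.118]
ft_force: [1.3, -4.3, -18.8]
opening: 0.182
```

drive_tool(commands=[{"dx": 0, "dy": 0, "dz": 0, "yaw": 0}, {"dx": 0, "dy": 0, "dz": 0, "yaw": 0}])

```text
t: 35.7
eef_pos: [447.4, -4.6, 99.5]
tcp_rot: [-3.141, 0.0, -0.117]
ft_force: [0.9, 2.9, -9.0]
opening: 0.183
```

```bash
python3 - <<'E'
from sl import *
s=env.state(); print(s['t'],s['eef_pos'],np.degrees(s['tcp_rot']),s['ft_force'],s['opening'])
im=env.read_camera("side");c=im[150:300,280:440]; cv2.imwrite("pics/s23.png",cv2.resize(c,None,fx=4,fy=4,interpolation=2)[:,:,::-1])
E
```

```text
35.7 [447.4  -4.6  99.5] [-180.     0.    -6.7] [ 0.9  2.9 -9. ] 0.18305008878834833
```

View pics/s23.png

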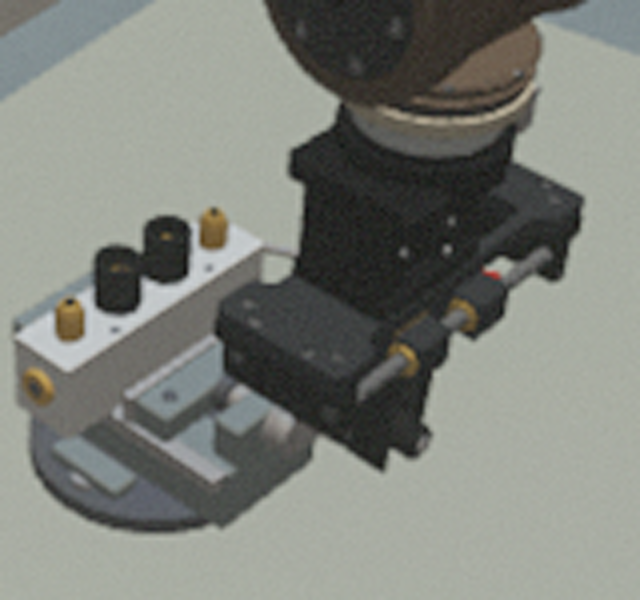

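drive_tool(commands=[{"dx": 0, "dy": 0, "dz": 0, "yaw": 0}, {"dx": 0, "dy": 0, "dz": 0, "yaw": 0}, {"dx": 0, "dy": 0, "dz": 0, "yaw": 0}, {"dx": 0, "dy": 0, "dz": 0, "yaw": 0}, {"dx": 0, "dy": 0, "dz": 0, "yaw": 0}], grip=0.7)

```text
t: 36.17
eef_pos: [448.0, -5.2, 99.6]
tcp_rot: [3.141, -0.001, -0.118]
ft_force: [0.4, -0.0, 1.4]
opening: 0.472
```

drive_tool(commands=[{"dx": 0, "dy": 0, "dz": 0, "yaw": 0}, {"dx": 0, "dy": 0, "dz": 20, "yaw": 0}, {"dx": 0, "dy": 0, "dz": 35, "yaw": 0}, {"dx": 0, "dy": 0, "dz": 35, "yaw": 0}, {"dx": 9, "dy": -1.6, "dz": 0, "yaw": 6}])

```text
t: 36.58
eef_pos: [457.8, -6.6, 194.7]
tcp_rot: [3.14, -0.007, -0.014]
ft_force: [0.9, 0.8, 0.6]
opening: 0.697
```

drive_tool(commands=[{"dx": 12, "dy": -1.5, "dz": 0, "yaw": 7}, {"dx": 12, "dy": -1.5, "dz": 0, "yaw": 7}, {"dx": 12, "dy": -1.5, "dz": 0, "yaw": 7}, {"dx": 12, "dy": -1.5, "dz": 0, "yaw": 7}, {"dx": 12, "dy": -1.5, "dz": 0, "yaw": 7}])

```text
t: 37.0
eef_pos: [517.3, -14.1, 189.4]
tcp_rot: [3.141, -0.0, 0.604]
ft_force: [-0.2, -0.2, -0.5]
opening: 0.704
```

drive_tool(commands=[{"dx": 12, "dy": -1.5, "dz": 0, "yaw": 7}, {"dx": 12, "dy": -1.5, "dz": 0, "yaw": 7}, {"dx": 12, "dy": -1.5, "dz": 0, "yaw": 7}, {"dx": 12, "dy": -1.5, "dz": 0, "yaw": 7}, {"dx": 12, "dy": -1.5, "dz": 0, "yaw": 7}])

```text
t: 37.42
eef_pos: [577.3, -21.6, 189.3]
tcp_rot: [-3.142, 0.0, 1.215]
ft_force: [0.1, 0.5, 0.2]
opening: 0.702
```

drive_tool(commands=[{"dx": 15, "dy": -1.5, "dz": 0, "yaw": 7}, {"dx": 15, "dy": -1.5, "dz": -20, "yaw": 7}, {"dx": 0, "dy": 0, "dz": -10, "yaw": 0}, {"dx": 0, "dy": 0, "dz": 0, "yaw": 0}])

```text
t: 37.75
eef_pos: [605.5, -24.4, 156.7]
tcp_rot: [-3.137, -0.0, 1.45]
ft_force: [-0.3, 0.1, -0.2]
opening: 0.703
```

```bash
python3 - <<'E'
from sl import *
s=env.state(); print(s['t'],s['eef_pos'],np.degrees(s['tcp_rot']),s['ft_force'],s['opening'])
im=env.read_camera("side");c=im[140:290,250:410]; cv2.imwrite("pics/s24.png",cv2.resize(c,None,fx=4,fy=4,interpolation=2)[:,:,::-1])
for b in blobs("side",brass,(280,195,350,255)): print(b)
E
```

```text
37.75 [605.5 -24.4 156.7] [-179.7   -0.    83.1] [-0.3  0.1 -0.2] 0.7033424525759033
([332.0, 211.24], [329, 207, 7, 9, 38])
([295.64, 233.81], [293, 229, 7, 10, 53])
([288.31, 250.1], [285, 247, 7, 8, 29])
```

View pics/s24.png

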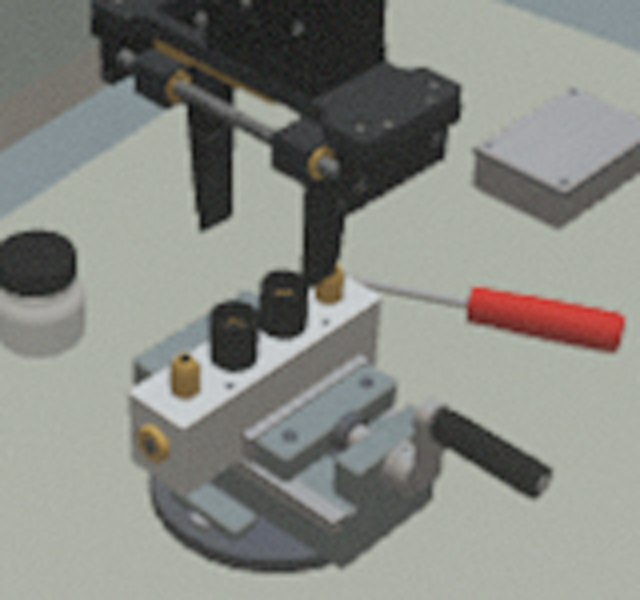

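```bash
python3 - <<'E'
from sl import *
for a,b in (((332.81,207.09),(332,211.24)),((296.97,229.76),(295.64,233.81)),((289.59,245.22),(288.31,250.1))): print(onplane("side",b,118)-onplane("side",a,118))
for b in blobs("top",brass,(280,215,365,255)): print(b)
im=env.read_camera("top");c=im[200:330,250:400]; cv2.imwrite("pics/t24.png",cv2.resize(c,None,fx=4,fy=4,interpolation=2)[:,:,::-1])
E
```

```text
[-7.2 13.   0. ]
[-5.9 11.5  0. ]
[-7.1 12.4  0. ]
([320.66, 239.31], [280, 217, 78, 38, 877])
([291.8, 219.8], [288, 218, 9, 5, 15])
([295.16, 227.2], [287, 221, 17, 16, 74])
([308.69, 228.23], [306, 227, 7, 4, 13])
([351.44, 236.44], [350, 234, 4, 6, 9])
```

View pics/t24.png

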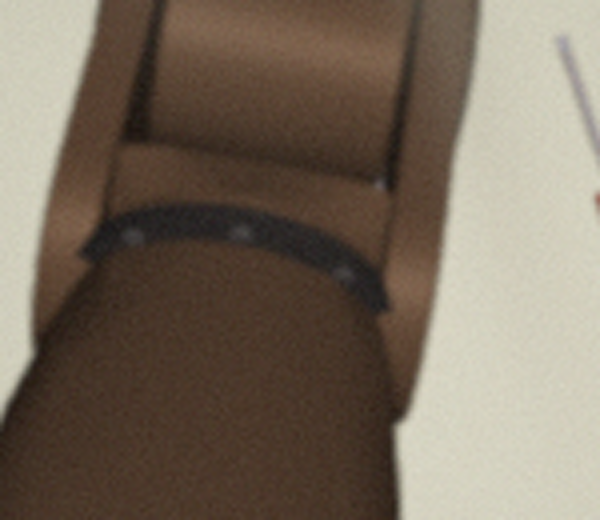

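drive_tool(commands=[{"dx": -6.8, "dy": 12.3, "dz": 0, "yaw": 0}, {"dx": 0, "dy": 0, "dz": -10, "yaw": 0}, {"dx": 0, "dy": 0, "dz": -20, "yaw": 0}, {"dx": 0, "dy": 0, "dz": 0, "yaw": 0}, {"dx": 0, "dy": 0, "dz": 0, "yaw": 0}])

```text
t: 38.37
eef_pos: [599.3, -11.9, 128.8]
tcp_rot: [-3.14, -0.0, 1.453]
ft_force: [0.4, 0.5, -0.5]
opening: 0.702
```

```bash
python3 - <<'E'
from sl import *
s=env.state(); print(s['t'],s['eef_pos'],np.degrees(s['tcp_rot']),s['ft_force'],s['opening'])
im=env.read_camera("side");c=im[150:270,260:380]; cv2.imwrite("pics/s25.png",cv2.resize(c,None,fx=5,fy=5,interpolation=2)[:,:,::-1])
for b in blobs("side",brass,(280,195,350,255)): print(b)
E
```

```text
38.3667 [599.3 -11.9 128.8] [-179.9   -0.    83.3] [ 0.4  0.5 -0.5] 0.702067218481231
([326.31, 197.46], [325, 195, 4, 7, 13])
([295.7, 233.85], [293, 229, 7, 10, 54])
([288.25, 249.96], [285, 247, 7, 8, 28])
```

View pics/s25.png

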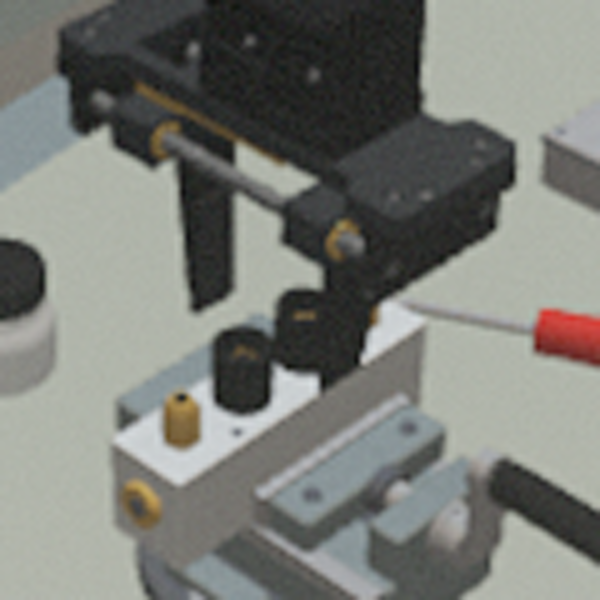

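drive_tool(commands=[{"dx": 0, "dy": 0, "dz": -15, "yaw": 0}, {"dx": 0, "dy": 0, "dz": -15, "yaw": 0}, {"dx": 0, "dy": 0, "dz": -9, "yaw": 0}, {"dx": 0, "dy": 0, "dz": -4, "yaw": 0}, {"dx": 0, "dy": 0, "dz": 0, "yaw": 0}])

```text
t: 38.88
eef_pos: [599.8, -12.3, 86.0]
tcp_rot: [-3.141, -0.0, 1.453]
ft_force: [-0.2, -0.1, 0.3]
opening: 0.696
```

drive_tool(commands=[{"dx": 0, "dy": 0, "dz": 0, "yaw": 0}, {"dx": 0, "dy": 0, "dz": 0, "yaw": 0}, {"dx": 0, "dy": 0, "dz": 0, "yaw": 0}, {"dx": 0, "dy": 0, "dz": 0, "yaw": 0}, {"dx": 0, "dy": 0, "dz": 0, "yaw": 0}], grip=0)

```text
t: 39.3
eef_pos: [600.1, -12.2, 86.8]
tcp_rot: [3.141, 0.0, 1.454]
ft_force: [0.2, -0.2, 1.1]
opening: 0.421
```

drive_tool(commands=[{"dx": 0, "dy": 0, "dz": 0, "yaw": 0}, {"dx": 0, "dy": 0, "dz": 0, "yaw": 0}, {"dx": 0, "dy": 0, "dz": 0, "yaw": 0}, {"dx": 0, "dy": 0, "dz": 0, "yaw": 0}])

```text
t: 39.63
eef_pos: [600.1, -12.2, 86.8]
tcp_rot: [3.141, 0.0, 1.453]
ft_force: [-0.8, 0.2, 6.4]
opening: 0.416
```

```bash
python3 - <<'E'
from sl import *
s=env.state(); print(s['t'],s['eef_pos'],np.degrees(s['tcp_rot']),s['ft_force'],s['opening'])
im=env.read_camera("side");c=im[150:270,260:380]; cv2.imwrite("pics/s26.png",cv2.resize(c,None,fx=5,fy=5,interpolation=2)[:,:,::-1])
E
```

```text
39.6333 [600.1 -12.2  86.8] [180.    0.   83.3] [-0.8  0.2  6.4] 0.4156783980417926
```

View pics/s26.png

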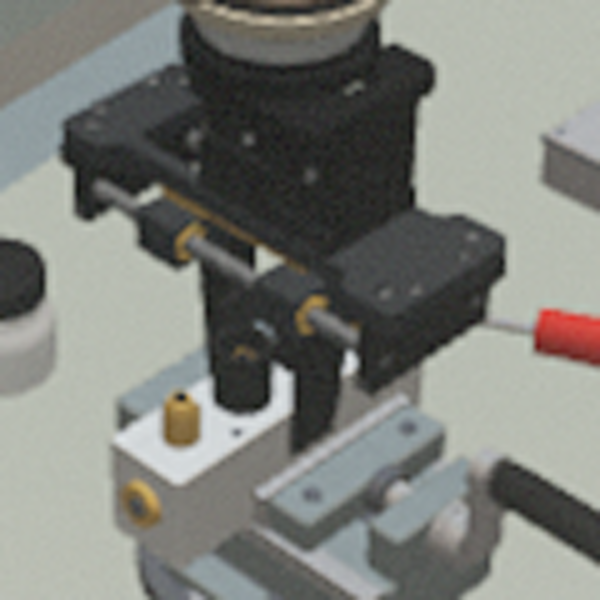

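drive_tool(commands=[{"dx": 0, "dy": 0, "dz": 5, "yaw": 0}, {"dx": 0, "dy": 0, "dz": 10, "yaw": 0}, {"dx": 0, "dy": 0, "dz": 20, "yaw": 0}, {"dx": 0, "dy": 0, "dz": 25, "yaw": 0}, {"dx": 0, "dy": 0, "dz": 0, "yaw": 0}])

```text
t: 40.1
eef_pos: [601.4, -12.3, 150.5]
tcp_rot: [3.136, 0.0, 1.453]
ft_force: [0.8, 0.8, -5.7]
opening: 0.419
```

```bash
python3 - <<'E'
from sl import *
s=env.state(); print(s['t'],s['eef_pos'],np.degrees(s['tcp_rot']),s['ft_force'],s['opening'])
im=env.read_camera("side");c=im[130:280,250:410]; cv2.imwrite("pics/s27.png",cv2.resize(c,None,fx=4,fy=4,interpolation=2)[:,:,::-1])
P=[onplane("top",p,30) for p in ((141.7,286.1),(229.7,288.9),(226.9,341.7),(138.9,338.9))]
P=np.array(P); print(P, P.mean(0)); e=P[0]-P[1]; print(np.degrees(np.arctan2(e[1],e[0])))
E
```

```text
40.1 [601.4 -12.3 150.5] [179.7   0.   83.3] [ 0.8  0.8 -5.7] 0.41857485488084945
[[485.8 383.3  30. ]
 [484.9 181.1  30. ]
 [365.8 182.2  30. ]
 [366.5 382.4  30. ]] [425.7 282.2  30. ]
89.74814085918113
```

View pics/s27.png

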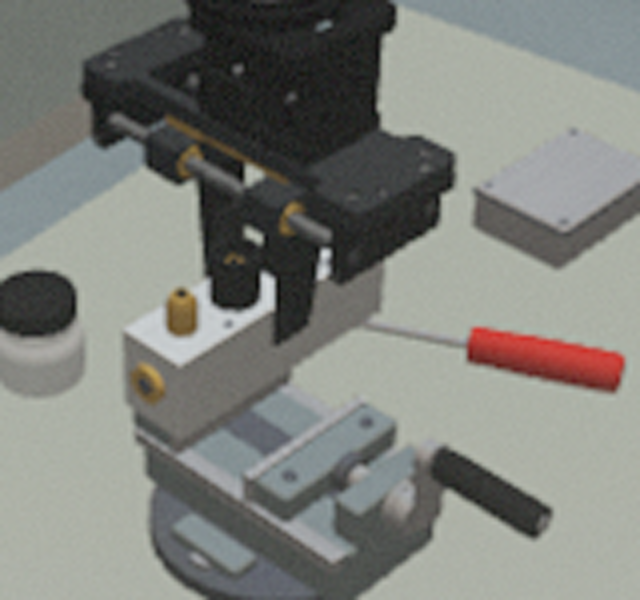

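drive_tool(commands=[{"dx": -16, "dy": 27, "dz": 0, "yaw": 0.6}, {"dx": -16, "dy": 27, "dz": 0, "yaw": 0.6}, {"dx": -16, "dy": 27, "dz": 0, "yaw": 0.6}, {"dx": -16, "dy": 27, "dz": 0, "yaw": 0.6}, {"dx": -16, "dy": 27, "dz": 0, "yaw": 0.6}])

```text
t: 40.57
eef_pos: [518.2, 123.7, 144.8]
tcp_rot: [-3.139, 0.0, 1.506]
ft_force: [0.6, 0.9, -7.3]
opening: 0.421
```

drive_tool(commands=[{"dx": -16, "dy": 27, "dz": 0, "yaw": 0.6}, {"dx": -16, "dy": 27, "dz": 0, "yaw": 0.6}, {"dx": -16, "dy": 27, "dz": 0, "yaw": 0.6}, {"dx": -16, "dy": 27, "dz": 0, "yaw": 0.6}, {"dx": -16, "dy": 27, "dz": 0, "yaw": 0.6}])

```text
t: 40.98
eef_pos: [438.2, 258.6, 145.0]
tcp_rot: [-3.14, 0.001, 1.558]
ft_force: [1.0, 0.9, -7.3]
opening: 0.42
```

drive_tool(commands=[{"dx": -16.3, "dy": 25.2, "dz": 0, "yaw": 0.6}, {"dx": 0, "dy": 0, "dz": -20, "yaw": 0}, {"dx": 0, "dy": 0, "dz": -20, "yaw": 0}, {"dx": 0, "dy": 0, "dz": -15, "yaw": 0}, {"dx": 0, "dy": 0, "dz": 0, "yaw": 0}])

```text
t: 41.4
eef_pos: [421.6, 282.2, 87.9]
tcp_rot: [-3.136, 0.003, 1.569]
ft_force: [-0.5, -0.7, -7.3]
opening: 0.418
```

```bash
python3 - <<'E'
from sl import *
s=env.state(); print(s['t'],s['eef_pos'],np.degrees(s['tcp_rot']),s['ft_force'],s['opening'])
im=env.read_camera("side");c=im[270:480,190:400]; cv2.imwrite("pics/s28.png",cv2.resize(c,None,fx=2.8,fy=2.8,interpolation=2)[:,:,::-1])
E
```

```text
41.4 [421.6 282.2  87.9] [-179.7    0.2   89.9] [-0.5 -0.7 -7.3] 0.4182332724769964
```

View pics/s28.png

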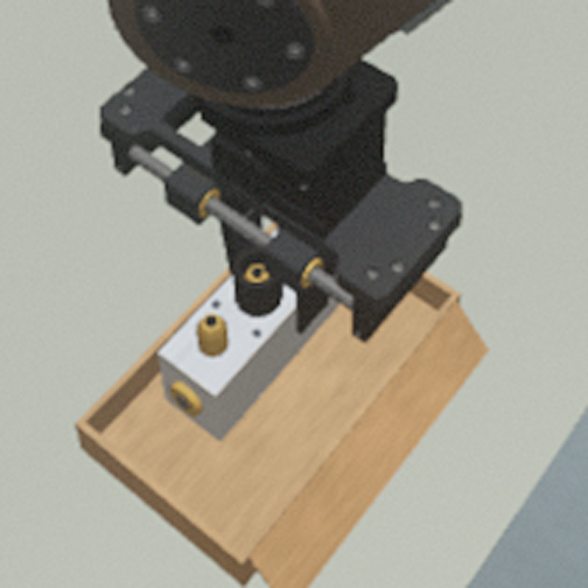

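drive_tool(commands=[{"dx": 0, "dy": 0, "dz": -15, "yaw": 0}, {"dx": 0, "dy": 0, "dz": -15, "yaw": 0}, {"dx": 0, "dy": 0, "dz": -12, "yaw": 0}, {"dx": 0, "dy": 0, "dz": -8, "yaw": 0}, {"dx": 0, "dy": 0, "dz": 0, "yaw": 0}])

```text
t: 41.87
eef_pos: [423.3, 282.6, 40.5]
tcp_rot: [-3.14, 0.001, 1.568]
ft_force: [-0.1, -0.3, -7.1]
opening: 0.419
```

drive_tool(commands=[{"dx": 0, "dy": 0, "dz": -3, "yaw": 0}, {"dx": 0, "dy": 0, "dz": -3, "yaw": 0}, {"dx": 0, "dy": 0, "dz": -2, "yaw": 0}, {"dx": 0, "dy": 0, "dz": 0, "yaw": 0}, {"dx": 0, "dy": 0, "dz": 0, "yaw": 0}])

```text
t: 42.28
eef_pos: [423.7, 283.0, 33.6]
tcp_rot: [3.141, -0.0, 1.569]
ft_force: [0.2, -0.8, -8.0]
opening: 0.421
```

drive_tool(commands=[{"dx": 0, "dy": 0, "dz": -1, "yaw": 0}, {"dx": 0, "dy": 0, "dz": 0, "yaw": 0}, {"dx": 0, "dy": 0, "dz": 0, "yaw": 0}])

```text
t: 42.53
eef_pos: [423.6, 283.0, 32.4]
tcp_rot: [3.141, -0.0, 1.569]
ft_force: [-0.2, -0.2, -7.2]
opening: 0.417
```

```bash
python3 - <<'E'
from sl import *
s=env.state(); print(s['t'],s['eef_pos'],np.degrees(s['tcp_rot']),s['ft_force'],s['opening'])
im=env.read_camera("side");c=im[270:480,190:400]; cv2.imwrite("pics/s29.png",cv2.resize(c,None,fx=2.8,fy=2.8,interpolation=2)[:,:,::-1])
E
```

```text
42.5333 [423.6 283.   32.4] [180.   -0.   89.9] [-0.2 -0.2 -7.2] 0.4170204921348192
```

View pics/s29.png

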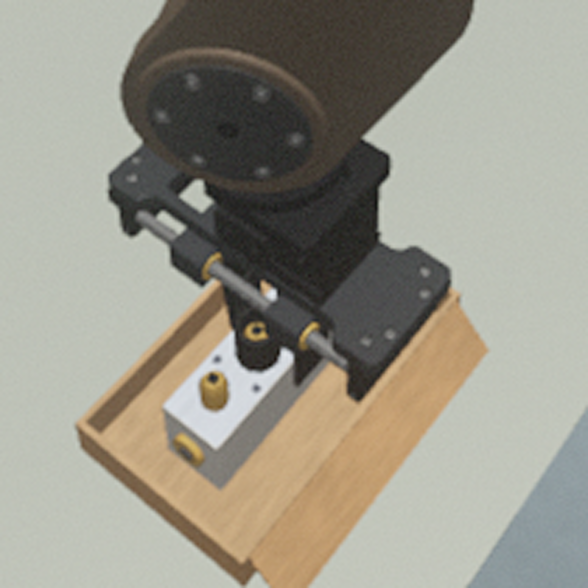

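Still hanging; a little lower until the floor takes the weight.

drive_tool(commands=[{"dx": 0, "dy": 0, "dz": -1, "yaw": 0}, {"dx": 0, "dy": 0, "dz": 0, "yaw": 0}, {"dx": 0, "dy": 0, "dz": 0, "yaw": 0}])

```text
t: 42.83
eef_pos: [423.6, 283.0, 31.3]
tcp_rot: [3.142, 0.0, 1.569]
ft_force: [-0.2, -0.3, -7.9]
opening: 0.418
```

drive_tool(commands=[{"dx": 0, "dy": 0, "dz": -1, "yaw": 0}, {"dx": 0, "dy": 0, "dz": 0, "yaw": 0}, {"dx": 0, "dy": 0, "dz": 0, "yaw": 0}])

```text
t: 43.08
eef_pos: [423.7, 283.0, 30.8]
tcp_rot: [3.141, -0.0, 1.569]
ft_force: [-2.8, -0.7, 2.4]
opening: 0.418
```

drive_tool(commands=[{"dx": 0, "dy": 0, "dz": 0, "yaw": 0}, {"dx": 0, "dy": 0, "dz": 0, "yaw": 0}, {"dx": 0, "dy": 0, "dz": 0, "yaw": 0}, {"dx": 0, "dy": 0, "dz": 0, "yaw": 0}, {"dx": 0, "dy": 0, "dz": 0, "yaw": 0}], grip=0.65)

```text
t: 43.5
eef_pos: [423.7, 283.0, 30.4]
tcp_rot: [3.141, -0.0, 1.569]
ft_force: [-0.1, -0.2, 0.5]
opening: 0.64
```

drive_tool(commands=[{"dx": 0, "dy": 0, "dz": 5, "yaw": 0}, {"dx": 0, "dy": 0, "dz": 20, "yaw": 0}, {"dx": 0, "dy": 0, "dz": 30, "yaw": 0}, {"dx": 0, "dy": 0, "dz": 30, "yaw": 0}, {"dx": 0, "dy": 0, "dz": 30, "yaw": 0}])

```text
t: 43.92
eef_pos: [423.3, 282.8, 146.9]
tcp_rot: [-3.141, 0.0, 1.569]
ft_force: [0.1, -0.2, 0.0]
opening: 0.65
```

drive_tool(commands=[{"dx": 15, "dy": -30, "dz": 10, "yaw": 0}, {"dx": 15, "dy": -30, "dz": 10, "yaw": 0}, {"dx": 15, "dy": -30, "dz": 10, "yaw": 0}, {"dx": 15, "dy": -30, "dz": 10, "yaw": 0}, {"dx": 15, "dy": -30, "dz": 10, "yaw": 0}])

```text
t: 44.33
eef_pos: [499.0, 131.5, 196.4]
tcp_rot: [3.141, -0.0, 1.569]
ft_force: [0.0, 0.8, -0.1]
opening: 0.651
```

drive_tool(commands=[{"dx": 5, "dy": -30, "dz": 10, "yaw": 0}, {"dx": 5, "dy": -30, "dz": 10, "yaw": 0}, {"dx": 0, "dy": 0, "dz": 0, "yaw": 0}, {"dx": 0, "dy": 0, "dz": 0, "yaw": 0}, {"dx": 0, "dy": 0, "dz": 0, "yaw": 0}])

```text
t: 44.75
eef_pos: [508.3, 73.2, 215.4]
tcp_rot: [-3.142, -0.0, 1.568]
ft_force: [0.0, 0.0, -0.4]
opening: 0.648
```

```bash
python3 - <<'E'
from sl import *
s=env.state(); print(s['t'],s['eef_pos'],np.degrees(s['tcp_rot']),s['ft_force'],s['opening'])
im=env.read_camera("side");cv2.imwrite("pics/s30.png",im[:,:,::-1])
print([(np.round(d['pixel'],1).tolist(),round(d['conf'],2)) for d in env.place_of("manifold","side")])
im=env.read_camera("top");cv2.imwrite("pics/t30.png",im[:,:,::-1])
p=[(np.round(d['pixel'],1).tolist(),round(d['conf'],2)) for d in env.place_of("manifold","top")]; print(p,[onplane("top",a[0],4) for a in p])
for b in blobs("top",brass,(135,280,235,355)): print(b)
E
```

```text
44.75 [508.3  73.2 215.4] [-180.    -0.    89.8] [ 0.   0.  -0.4] 0.6476204000364268
[([289.8, 404.9], 0.79)]
[([187.2, 310.9], 0.85), ([189.4, 314.8], 0.69)] [array([430.4, 283.3,   4. ]), array([421.6, 277.7,   4. ])]
([183.26, 315.62], [138, 280, 97, 75, 3802])
([170.37, 314.94], [167, 311, 8, 9, 51])
([155.83, 313.9], [153, 312, 7, 5, 29])
([183.12, 348.0], [182, 347, 4, 4, 8])
```

View pics/s30.png

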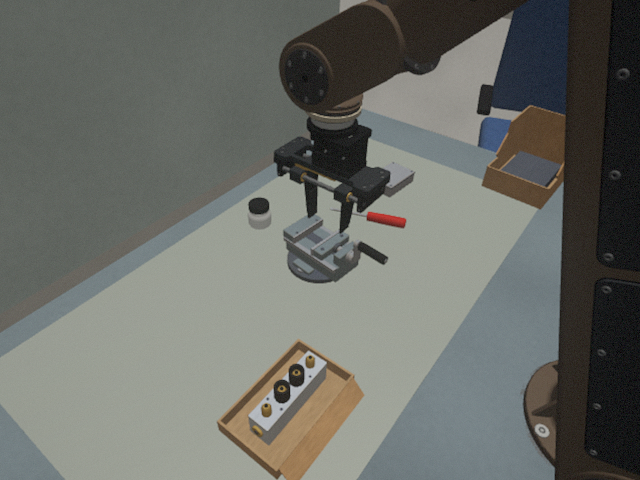

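View pics/t30.png

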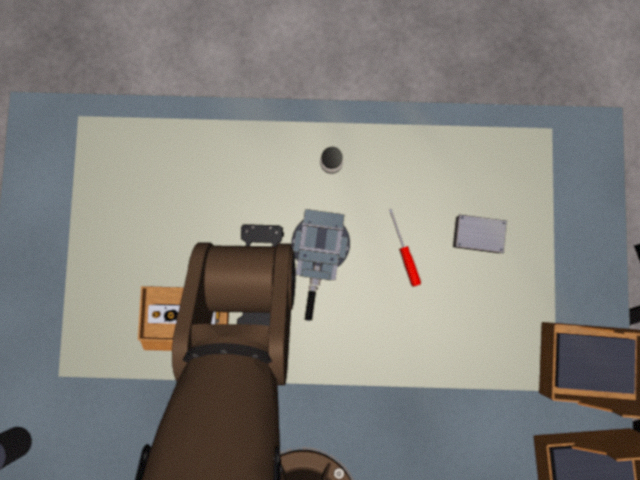

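```bash
python3 -c "
from cell import env; print(env.job_done())"
```

```text
the job is handed in; nothing more can be done
None
```

The job is done and handed in at about 45 s of robot time. No verdict came back, so success rests on my own checks.

- **Clamping:** I set the manifold on the vise bed and wound the crank from about 3.3 to about 13.5 rad. That should be tight, since holding starts at 13.0. I judged it from the crank angle only, because jaw force on the manifold could not be measured.
- **Sleeves:** Only two sleeves were on the bench. I pushed one onto each of the two middle spigots. Each stopped firmly with the hand at the height expected for fully home, with about 18 N of reaction.
- **Unwinding and moving:** I wound the crank back to about 6.2 rad, just over one full turn. I then lifted the manifold with its sleeves on, lowered it until the tray floor took the weight, released it and moved the arm clear.

**Last checks:** The final pictures show the manifold upright and flat near the middle of the tray, with both sleeves on. The jaw is open and the screwdriver, enclosure and jar look unmoved. The hand was clear of everything, with forces near zero.

**What disagreed:**
- After the unwinding, the manifold had shifted about 14 mm on the vise bed, probably the knock the task warned of. I measured it again and took it from its new place.
- In the tray, the position network's two readings of the manifold differed by about 10 mm. Both, and the position where I released it, lie within 10 mm of the tray centre.
- The side camera read about 2–3 mm off from the top camera throughout.

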